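Put the napkin rings away on their stand

ROBOT

A 6-joint arm with a two-finger parallel gripper is mounted at the origin on the work surface. World frame = base frame: x ahead of the robot, y to its left, z up, the work surface at z = 0. Lengths are in mm, angles in rad, forces in N, time in s.
With the tool pointing down it reaches from about 225 to 875 mm from the base axis. Payload 3.4 kg.
Tool frame: the origin (TCP) lies on the centre line of the jaws, within the pads' length; the fingertips stand 11 mm ahead of it and the grasp point (between the pads) lies 8 mm behind it; z points along the fingers, y is the direction in which the jaws open and shut (so a half turn about z gives the same grasp; the last joint's range is limited). The gripper opens to 85 mm and grips with 20 to 120 N. Pads are 22 mm wide; open, the fingers measure 114 mm over their backs; the gripper's body (76 mm by 85 mm) begins 54 mm behind the grasp point. The pads swing forward as they close: fully open they stand 13 mm farther back than shut.
Start: joints at [1.213, 0.276, 1.505, -0, 1.361, -0.121], TCP at [134.905, 558.983, 242.328] pointing down, gripper open.
Joint ranges: [-2.89, 2.89], [-0.75, 2.08], [0.22, 2.7], [-1.18, 4.32], [0.11, 2.71], [-2.7, 2.7]. Speed limits (rad/s): [2.57, 2.57, 3.14, 3.14, 3.14, 3.14].

INTERFACE

Orientations are given as a unit quaternion [w, x, y, z].
In Python, from rig import sense, camera, job_done, search_frame, spot_point gives the robot as it stands.
- The arm moves only by the tool play_rows, never from a script. Its argument "increments" is a list of rows, each a list of 5 numbers: the shift along the tool's x, y, z in mm, then the turn about the tool's z in rad, then the opening in per cent of the stroke, from 0 (shut) to 100 (fully open). A call has 1 to 12 rows; each row shifts and turns the pose as measured when the row begins, along the tool's axes as they then stand; what a row does not reach is not made up. A row lasts 1/10 s, in which the tool goes at most 50 mm and 8.59 degrees, less where a joint would pass 70% of its speed; a pose out of reach is approached as far as the arm can. A call is refused whole if a number of a shift passes 50 or a number of a turn 0.15, either way. A call with a gripper value outside its range is refused whole. The fingers move at their own pace and stop on an object; the grip force is fixed at half the most. Time passes only in rows, so rows that do not move let the fingers close. It gives the time, the measured TCP pose, the force and the opening at its end, in the units of the state.
- sense(): the state, without advancing time (a new reading comes with each control period).
- camera(name): name is "scene" or "side" or "wrist"; returns a dict with "pixels" (420x560x3 uint8, red, green, blue), "fx", "fy", "cx", "cy" (pixels), "eye" and "attitude" of the camera in the world. Camera axes: x right, y down, z forward; pixel columns grow to the right and rows downward; lengths in mm; the calibration is good to about 2 mm. The wrist camera is an equidistant fisheye: a pixel r from the principal point sees the ray r / f radians off the axis. A picture is of the moment at which its call begins. There is no depth.
- job_done(): hands the job in, once; it reports no verdict.
Trained networks look in the newest picture that a camera, given by its name, has taken for a name from the list of things; names that differ only in an ending like _2 or _b are one class to them, and where a whole thing is asked for, a point or a joint stands for the part that bears it (a point fixed in the world has none). Each returns a list of dicts, best first, with "conf" (0 to 1); they miss things now and then, are a little off and sometimes report something else, mostly with a low value. They report only what shows in the picture. A call takes as long as a camera call. They do not tell look-alikes from the thing itself.
- search_frame(target, camera): "xy" ([column, row] in pixels, amid what is visible of it).
- spot_point(target, camera): "xy" ([column, row] in pixels: a listed point, or the origin of a listed thing).
The state is a dict: "t": time; "joint_pos": joint angles; "joint_velocities": joint speeds; "tau": joint torques, N m; "tool_pos": TCP position; "tool_rot": TCP orientation; "ft_force": force on the tool from outside, world axes, zero at the start; "wrist_torque": the same for the moment, N m; "opening": finger opening in mm.
Only numpy, scipy, OpenCV 4.12 (cv2) and the standard library are available. Lean on these libraries where they do the work, as an engineer would, in place of code of your own. Each camera call takes 0.05 s, during which the arm holds its last target.

TASK

Put the napkin rings away on their stand: lift the keeper bar over its bump, slide it clear of the post and let it drop into its open notch, then stack every ring on the table fully down the post, widest at the bottom and each narrower one above (a ring that is already on the post must also end up in its right place in that order). Only then slide the bar back over the post, lifting it over the bump again, and let it drop fully into its shut notch; leave the dishes where they are.

Things in the scene. Friction and masses are not known exactly. Their poses are not given: they have to be found in the camera images.
- stand: dark wooden ring stand, fixed to the table. Origin at table level under the axis of its post; x axis points from the post towards the guide block, z up. Base plate 12 mm thick, x -45 to 205 mm, 90 mm wide. Guide block x 68 to 196 mm, 44 mm wide; the keeper bar lies in the channel on its top.
- post_top (a point): top of the stand's upright steel post: 24 mm across, tapered at the top, 78 mm above the table (66 mm above the base plate), at x = y = 0 of the stand
- channel_floor (a point): middle of the channel's floor, 90 mm above the table, at x = 132 mm of the stand. Low side walls rise to 104 mm. Two strap bridges, at stand x 68 to 76 and 188 to 196 mm, underside 130 mm and top 136 mm above the table, stop the bar from being lifted out: it can rise 20 mm at most
- bump_top (a point): top of the bump that stands across the channel floor at x = 132 mm of the stand: 8 mm high, 10 mm long along x, upright faces. The bar must be raised more than 8 mm (12 to 15 mm is right) to pass it
- bar: pale wooden keeper bar, about 0.22 kg, loose in the channel, pointing as the stand does; 210 mm long (x -109 to 101 mm), 24 wide, 20 thick. Origin on its underside below its grip fin. Starts shut, origin at stand x = 97 mm; open: stand x = 167 mm. Two notches in its underside, 20 mm long, 10 deep, at x = -35 and 35 mm, drop over the bump: origin then 90 mm above the table, 5 mm play along x.
- fin_top (a point): middle of the top of the bar's grip fin, 65 mm above the bar's underside: an upright plate 34 mm long along the bar, 14 mm thick across, rising 45 mm from the bar's top, to be pinched from above. It meets a strap bridge 4 mm beyond the shut and the open place
- bar_end (a point): the bar's end on the post side, 109 mm from the fin: shut, it reaches 12 mm past the post axis over the post; open, it is 58 mm clear of the post axis
- ring1: brass napkin ring, the widest: 66 mm outside diameter, 32 mm bore, 18 mm high; origin at the middle of the ring, z along its bore. May be absent. Starts lying flat on the table to the right of the stand.
- ring2: brass napkin ring, the second widest: 58 mm outside diameter, 32 mm bore, 18 mm high; origin at the middle of the ring, z along its bore. May be absent. Starts lying flat on the table to the right of the stand.
- ring3: brass napkin ring, the third widest: 50 mm outside diameter, 32 mm bore, 18 mm high; origin at the middle of the ring, z along its bore. May be absent. Starts lying flat on the table to the right of the stand.
- ring4: brass napkin ring, the narrowest: 42 mm outside diameter, 32 mm bore, 18 mm high; origin at the middle of the ring, z along its bore. May be absent. If present it starts on the post, on the base plate.
- thali: steel thali (round dish with low rim), 200 mm across, 22 mm high; origin under its centre; bystander
- tumbler1: glass tumbler, 72 mm across, 110 mm high; origin under its centre; bystander
- tumbler2: glass tumbler, 72 mm across, 110 mm high; origin under its centre; bystander
- kadai: steel kadai bowl, 170 mm across (216 mm over its handles, which lie along its y), with hard silicone lid on it, 100 mm high in all; origin under its centre; bystander
Things that resemble listed ones, but are neither listed nor needed, are in the scene too. Leave any red look-alike of the ring1 alone. Several things have the shape of the bar; the one meant has the colours described above.

How it is judged:
By the outcome, as a careful person would: the job done as asked, in the order asked, and still so for the second after the job is handed in, with the robot touching nothing.
Of ring1, ring2, ring3, ring4 only 3 to 4 are there at a start; the rules pass over those that are not, and their reading is None.
At some moment in a run one of ring1, ring2, ring3 may be knocked a few centimetres aside while the robot is not near it.
It also fails if it takes over 210 s, if anything falls off the work surface, if the arm or the gripper's body presses on something with over 40 N, if the wrist force passes 120 N, or if a joint passes its speed limit or range.

## Working session

There is one attempt and no reset: what is moved stays moved. The work goes in short steps, Python scripts to look and compute and a tool call to move; the robot and the scene stay as the last step left them, time stands still between calls to the robot, and variables do not carry over. Pictures are saved under pics/ and viewed, and the job is handed in when it is done.

Besides the shell and the picture viewer there is one more tool, called after "Request:" by a JSON object that holds its "fn" and its "kwargs". play_rows: Moves the arm, as the interface text tells. Its arguments: {"type":"object","properties":{"increments":{"type":"array"}},"required":["increments"]}

```bash
ls; mkdir -p pics; cat > h.py <<'E'
import numpy as np, cv2
from rig import sense, camera, job_done, search_frame, spot_point
from scipy.spatial.transform import Rotation as R
def rot(q):
    q=np.array(q,float)
    return q if q.shape==(3,3) else R.from_quat([q[1],q[2],q[3],q[0]]).as_matrix()
def ray(c,xy,name):
    u=np.array([(xy[0]-c['cx'])/c['fx'],(xy[1]-c['cy'])/c['fy']])
    if name=='wrist':
        r=np.hypot(*u); d=np.array([*(u/r*np.sin(r)),np.cos(r)]) if r>1e-9 else np.array([0,0,1.])
    else: d=np.array([u[0],u[1],1.])
    return rot(c['attitude'])@d
def at_z(c,xy,name,z):
    d=ray(c,xy,name); e=np.array(c['eye'],float)
    return e+d*(z-e[2])/d[2]
def proj(c,p,name):
    v=rot(c['attitude']).T@(np.array(p,float)-np.array(c['eye'],float))
    if name=='wrist':
        th=np.arctan2(np.hypot(v[0],v[1]),v[2]); n=v[:2]/np.hypot(v[0],v[1])
        return np.array([c['cx']+c['fx']*th*n[0],c['cy']+c['fy']*th*n[1]])
    return np.array([c['cx']+c['fx']*v[0]/v[2],c['cy']+c['fy']*v[1]/v[2]])
def save(c,f,s=1,crop=None):
    im=np.array(c['pixels'])[:,:,::-1]
    if crop: im=im[crop[1]:crop[3],crop[0]:crop[2]]
    im=cv2.resize(im,None,fx=s,fy=s,interpolation=cv2.INTER_CUBIC)
    cv2.imwrite('pics/'+f,im)
E
python3 - <<'E'
from h import *
print(sense())
for n in ['scene','side','wrist']:
    c=camera(n); save(c,n+'0.png',1.4 if n!='wrist' else 1.4)
    print(n,c['eye'],c['attitude'],c['fx'],c['fy'],c['cx'],c['cy'])
    for t in ['stand','bar','ring1','ring2','ring3','ring4','thali','tumbler1','kadai']:
        print(t,[(np.round(d['xy']),round(d['conf'],2)) for d in search_frame(t,n)][:5])
    for t in ['post_top','fin_top','bar_end','channel_floor','bump_top','stand']:
        print('P',t,[(np.round(d['xy'],1),round(d['conf'],2)) for d in spot_point(t,n)][:4])
E
```

```text
pics
{'t': 0.0, 'joint_pos': array([ 1.21302177e+00,  2.76610440e-01,  1.50608766e+00, -5.44013016e-06,
        1.36068870e+00, -1.21010858e-01]), 'joint_velocities': array([ 1.29598525e-03, -7.84750788e-04, -1.50772060e-03, -3.25697916e-05,
        5.17512617e-04, -1.04165425e-03]), 'tau': array([ 8.36354593e-04, -4.16774189e+01, -2.45806646e+01,  7.80922642e-05,
        1.11009245e-02,  1.23501601e-05]), 'tool_pos': array([134.71432829, 558.50198287, 241.44899122]), 'tool_rot': array([-2.10124481e-04,  1.18104923e-01,  9.93000716e-01, -8.72125042e-04]), 'ft_force': array([-0.34850951,  0.18694236, -0.62544906]), 'wrist_torque': array([ 0.0348671 ,  0.02433496, -0.01724925]), 'opening': 85.29807270946142}
scene [1443.08601631  236.17484408  882.60794436] [-0.26000155  0.5742777   0.70384537 -0.32742328] 446.6463316096061 446.6463316096061 278.6327514605302 216.82965721814642
stand [(array([300., 247.]), 0.9)]
bar [(array([321., 192.]), 0.94), (array([299., 219.]), 0.93)]
ring1 [(array([226., 203.]), 0.85), (array([214., 229.]), 0.75), (array([171., 198.]), 0.66)]
ring2 [(array([226.
[... 2394 characters left out ...]
 (array([355.9, 341.4]), 0.19)]
wrist [ 62.23879842 576.04984239 374.20613332] [0.11633581 0.77704551 0.61170154 0.09212754] 325.19226210127806 325.19226210127806 279.91703931030924 206.69605693323902
stand [(array([109., 415.]), 0.85)]
bar [(array([ 73., 298.]), 0.69)]
ring1 [(array([  8., 371.]), 0.67), (array([  4., 402.]), 0.54)]
ring2 [(array([  8., 371.]), 0.67), (array([  4., 402.]), 0.54)]
ring3 [(array([  8., 371.]), 0.67), (array([  4., 402.]), 0.54)]
ring4 [(array([  8., 371.]), 0.67), (array([  4., 402.]), 0.54)]
thali []
tumbler1 []
kadai [(array([228., 354.]), 0.79)]
P post_top []
P fin_top []
P bar_end []
P channel_floor []
P bump_top []
P stand [(array([ 83.8, 413.3]), 0.72)]
```

View pics/scene0.png

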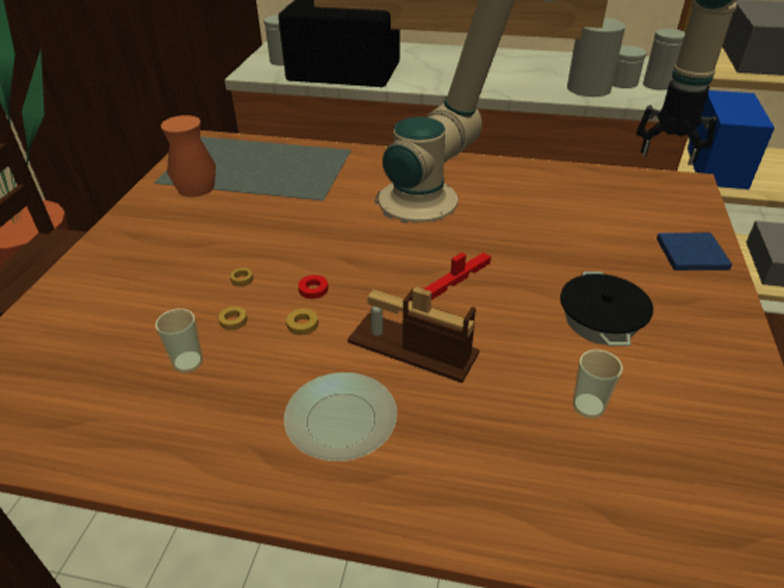

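View pics/side0.png

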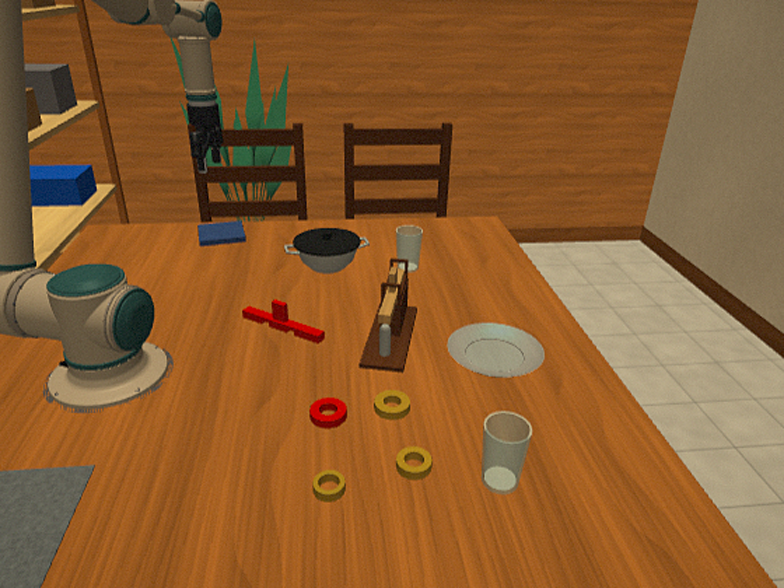

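View pics/wrist0.png

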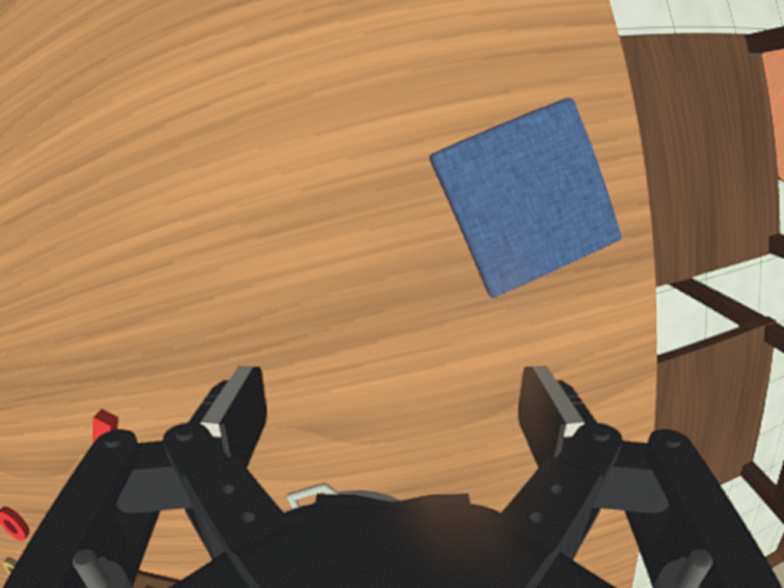

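Scene candidates: pale bar on the stand with its fin at (300,207), versus the red look-alike bar at (329,183). Brass rings sit at (214,229), (171,198) and (165,226), versus the red ring at (224,203). I choose the pale bar and the brass rings. Next I'll take close crops and measure.

```bash
cat >> h.py <<'E'
def tri(cs,pts,names):
    A=np.zeros((3,3));b=np.zeros(3)
    for c,p,n in zip(cs,pts,names):
        d=ray(c,p,n);d/=np.linalg.norm(d);P=np.eye(3)-np.outer(d,d);A+=P;b+=P@np.array(c['eye'])
    x=np.linalg.solve(A,b)
    return x,[np.round(proj(c,x,n)-p,1) for c,p,n in zip(cs,pts,names)]
def brass(c):
    im=np.array(c['pixels']); h=cv2.cvtColor(im,cv2.COLOR_RGB2HSV)
    return ((h[:,:,0]>20)&(h[:,:,0]<32)&(h[:,:,1]>140)&(h[:,:,2]>60)).astype(np.uint8)
E
python3 - <<'E'
from h import *
cs={n:camera(n) for n in ['scene','side']}
s,d=cs['scene'],cs['side']
for nm,a,b in [('post',[266.5,216],[277.3,232.5]),('fin',[300.2,207.4],[279,194.3]),('barend',[264.6,211.9],[276.3,225.8]),('redfin',[329.5,183.4],[199.9,212.3])]:
    print(nm,tri([s,d],[np.array(a),np.array(b)],['scene','side']))
print('post z78',at_z(s,[266.5,216],'scene',78),at_z(d,[277.3,232.5],'side',78))
print('fin z155',at_z(s,[300.2,207.4],'scene',155),at_z(d,[279,194.3],'side',155))
for n,c in cs.items():
    m=brass(c); k,l,st,ce=cv2.connectedComponentsWithStats(m)
    for i in range(1,k):
        if st[i,4]>25:
            print(n,st[i],np.round(ce[i],1),np.round(at_z(c,ce[i],n,9),1), 'w',np.round(np.linalg.norm(at_z(c,[st[i,0],ce[i][1]],n,12)-at_z(c,[st[i,0]+st[i,2],ce[i][1]],n,12)),1))
im=lambda c,r:cv2.resize(np.array(c['pixels'])[r[1]:r[3],r[0]:r[2],::-1],(390,390),interpolation=cv2.INTER_CUBIC)
cv2.imwrite('pics/crop1.png',np.hstack([im(s,(245,180,345,280)),im(d,(235,175,325,265))]))
E
```

```text
post (array([542.94005706,   2.17826529,  84.91100784]), [array([-1.1,  1.5]), array([-1.3, -1.4])])
fin (array([560.65626455, 100.29711064, 150.27543707]), [array([-0.1,  0.1]), array([-0.1, -0.1])])
barend (array([5.42681911e+02, 8.83304204e-02, 1.03924610e+02]), [array([-0.1,  0.2]), array([-0.1, -0.2])])
redfin (array([326.36032805, 154.09340477,  67.89151775]), [array([ 0.3, -0.5]), array([0.3, 0.4])])
post z78 [528.11999085   1.62356969  78.        ] [547.0721689   5.8514508  78.       ]
fin z155 [565.7812134  101.28901832 155.        ] [559.64557498  90.1668594  155.        ]
scene [165 192  15   9  44] [171.7 196.1] [ 413.1 -337.5    9. ] w 47.9
scene [157 220  18  12 103] [165.3 225.4] [ 549.2 -302.1    9. ] w 53.2
scene [205 221  22  15 159] [215.2 227.8] [ 530.8 -153.9    9. ] w 64.4
side [267 279  26  20 235] [279.5 287.2] [ 537.4 -147.6    9. ] w 66.2
side [283 319  25  20 246] [295.3 328.7] [ 555.9 -295.2    9. ] w 56.1
side [224 336  22  18 166] [234.4 344.1] [ 419.  -328.6    9. ] w 46.9
```

View pics/crop1.png

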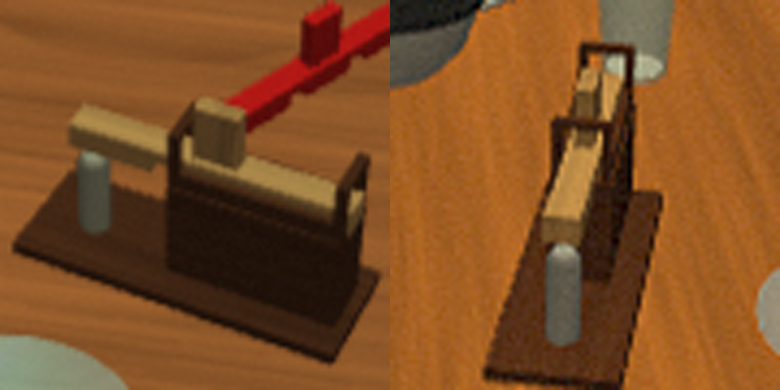

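```bash
cat >> h.py <<'E'
def goal(p,yaw_y=None):
    """print tool-frame shift to world p (mm) and turn so that tool y lies along world yaw_y (rad, mod pi)"""
    s=sense(); M=rot(s['tool_rot']); d=np.array(p,float)-s['tool_pos']
    print('tcp',np.round(s['tool_pos'],1),'yawy',round(np.arctan2(M[1,1],M[0,1]),3),'tilt',np.round(M[:,2],3),'q6',np.round(s['joint_pos'][5],2),'F',np.round(s['ft_force'],1),'open',round(s['opening'],1),'t',round(s['t'],2))
    print('shift tool',np.round(M.T@d,1))
    if yaw_y is not None:
        a=np.arctan2(M[1,1],M[0,1]); e=(yaw_y-a+np.pi/2)%np.pi-np.pi/2
        print('turn (tool z)',round(-e,3),'alt',round(-e+np.pi,3),round(-e-np.pi,3)); 
        Mf=R.from_rotvec([0,0,e]).as_matrix()@M
        print('shift in final axes',np.round(Mf.T@d,1))
E
python3 - <<'E'
from h import *
goal([555,70,320],np.deg2rad(-10)); M=rot(sense()['tool_rot']);print(np.round(M,3))
E
```

```text
tcp [134.9 559.  242.3] yawy 1.334 tilt [ 0.  0. -1.] q6 -0.12 F [-0.7  1.1  0.4] open 85.3 t 2.5
shift tool [-523.1 -376.8  -77.7]
turn (tool z) 1.509 alt 4.65 -1.633
shift in final axes [-408.6  498.6  -77.6]
[[-0.972  0.235  0.   ]
 [ 0.235  0.972  0.   ]
 [-0.     0.    -1.   ]]
```

```bash
cat >> h.py <<'E'
def plan(p,yaw_y,n,op,alt=0):
    s=sense(); M=rot(s['tool_rot']); d=(np.array(p,float)-s['tool_pos'])/n
    a=np.arctan2(M[1,1],M[0,1]); e=((yaw_y-a+np.pi/2)%np.pi-np.pi/2+alt)/n
    print('tcp',np.round(s['tool_pos'],1),'yawy',round(a,3),'q6',np.round(s['joint_pos'][5],2),'F',np.round(s['ft_force'],1),'open',round(s['opening'],1),'t',round(s['t'],2))
    for k in range(n):
        Mk=R.from_rotvec([0,0,e*k]).as_matrix()@M
        print([*[int(v) for v in np.round(Mk.T@d)],round(-e,3),op],end=',')
    print()
E
python3 - <<'E'
from h import *
plan([555,70,320],np.deg2rad(-10),12,100)
E
```

```text
tcp [134.9 559.  242.3] yawy 1.334 q6 -0.12 F [-0.7  1.1  0.4] open 85.3 t 2.5
[-44, -31, -6, np.float64(0.126), 100],[-47, -26, -6, np.float64(0.126), 100],[-50, -20, -6, np.float64(0.126), 100],[-52, -13, -6, np.float64(0.126), 100],[-53, -7, -6, np.float64(0.126), 100],[-54, 0, -6, np.float64(0.126), 100],[-53, 7, -6, np.float64(0.126), 100],[-52, 14, -6, np.float64(0.126), 100],[-50, 20, -6, np.float64(0.126), 100],[-47, 26, -6, np.float64(0.126), 100],[-43, 32, -6, np.float64(0.126), 100],[-39, 37, -6, np.float64(0.126), 100],
```

Request:
{"fn": "play_rows", "kwargs": {"increments": [[-40,-28,-8,0.125,100],[-42,-24,-8,0.125,100],[-46,-18,-8,0.125,100],[-46,-12,-8,0.125,100],[-46,-6,-8,0.125,100],[-46,0,-8,0.125,100],[-46,6,-8,0.125,100],[-46,12,-8,0.125,100],[-44,18,-8,0.125,100],[-42,24,-8,0.125,100],[-38,28,-8,0.125,100],[-34,32,-8,0.125,100]]}}

```text
t: 3.7
tool_pos: [506.1, 109.1, 340.9]
tool_rot: [-0.0, 0.779, 0.627, 0.003]
ft_force: [1.1, -0.0, -0.0]
opening: 85.1
```

```bash
python3 - <<'E'
from h import *
plan([555,70,320],np.deg2rad(-10),5,100)
c=camera('wrist');save(c,'w1.png',1.4)
for t in ['post_top','fin_top','bar_end','channel_floor']:
    for x in spot_point(t,'wrist')[:3]: print(t,x['conf'],np.round(x['xy'],1))
E
```

```text
tcp [506.1 109.1 340.9] yawy -0.215 q6 0.29 F [ 1.1 -0.  -0. ] open 85.1 t 3.7
[-6, 11, 4, np.float64(-0.008), 100],[-6, 11, 4, np.float64(-0.008), 100],[-6, 11, 4, np.float64(-0.008), 100],[-6, 11, 4, np.float64(-0.008), 100],[-6, 11, 4, np.float64(-0.008), 100],
post_top 0.93 [317.4 239. ]
post_top 0.38 [347.7 362.2]
fin_top 0.98 [335.  181.2]
fin_top 0.82 [137.2 176.4]
bar_end 0.9 [321.2 256.3]
bar_end 0.73 [219.2 194.3]
channel_floor 0.92 [327.7 136.9]
channel_floor 0.4 [326.1 307.1]
channel_floor 0.19 [335.3 181.6]
```

View pics/w1.png

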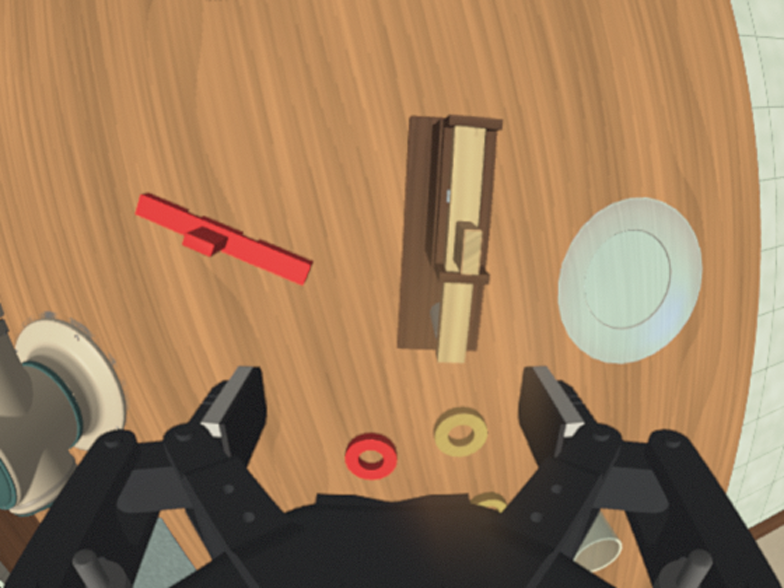

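```bash
python3 - <<'E'
from h import *
c=camera('wrist');n='wrist'
f=at_z(c,[335,181.2],n,155); print('fin',f)
for z in (90,100,110): print('barend',z,at_z(c,[321.2,256.3],n,z))
print('post?',at_z(c,[317.4,239],n,78))
# bar/base edges from image (px/1.4)
for lab,p,z in [('fin tl',(462,228),155),('fin tr',(482,228),155),('fin bl',(461,271),155),('fin br',(481,273),155),('base bl',(398,348),12),('base br',(476,350),12),('base tl',(409,116),12),('barR1',(486,130),110),('barR2',(473,283),110),('barR3',(467,340),110),('barL1',(457,128),110),('barL2',(442,282),110),('endL',(438,351),110),('endR',(465,351),110)]:
    print(lab,np.round(at_z(c,np.array(p)/1.4,n,z),1))
for t in ['fin_top']:
    for x in spot_point(t,n)[:2]: print(t,x['conf'],np.round(at_z(c,x['xy'],n,155),1))
save(c,'w1b.png',6,(285,75,365,275))
E
```

```text
fin [560.58737901 104.32469488 155.        ]
barend 90 [535.38283297  -6.75820729  90.        ]
barend 100 [534.98294985  -1.79427701 100.        ]
barend 110 [534.58306673   3.16965326 110.        ]
post? [535.03979715  13.34802025  78.        ]
fin tl [558.8 123.7 155. ]
fin tr [573.1 120.9 155. ]
fin bl [552.7  92.8 155. ]
fin br [566.9  88.3 155. ]
base bl [484.6 -19.9  12. ]
base br [569.4 -41.4  12. ]
base tl [546.  219.6  12. ]
barR1 [598.4 189.8 110. ]
barR2 [565.5  67.7 110. ]
barR3 [552.4  17.7 110. ]
barL1 [575.7 195.3 110. ]
barL2 [540.  74. 110.]
endL [525.7  13.  110. ]
endR [549.1   7.7 110. ]
fin_top 0.76 [364.7 152.8 155. ]
fin_top 0.62 [563.2 104.1 155. ]
```

```bash
python3 - <<'E'
from h import *
plan([562,105,230],np.deg2rad(-15),5,100)
E
```

```text
tcp [504.1 111.8 340.1] yawy -0.208 q6 0.29 F [-0.3 -0.9  0.5] open 85.3 t 4.05
[1, 12, 22, np.float64(0.011), 100],[1, 12, 22, np.float64(0.011), 100],[1, 12, 22, np.float64(0.011), 100],[1, 12, 22, np.float64(0.011), 100],[1, 12, 22, np.float64(0.011), 100],
```

Request:
{"fn": "play_rows", "kwargs": {"increments": [[1,12,22,0.011,60],[1,12,22,0.011,60],[1,12,22,0.011,60],[1,12,22,0.011,60],[1,12,22,0.011,60],[0,0,0,0,60]]}}

```text
t: 4.65
tool_pos: [560.5, 113.4, 229.2]
tool_rot: [-0.001, 0.789, 0.615, 0.005]
ft_force: [-0.7, 0.2, -0.4]
opening: 51.4
```

```bash
python3 - <<'E'
from h import *
c=camera('wrist');n='wrist'; save(c,'w2.png',1.4)
for t,z in [('fin_top',155),('bar_end',100)]:
    for x in spot_point(t,n)[:2]: print(t,x['conf'],np.round(x['xy'],1),np.round(at_z(c,x['xy'],n,z),1))
plan([562,105,130],np.deg2rad(-15),5,60)
E
```

```text
fin_top 0.71 [287.9 238.2] [563.7 101.6 155. ]
fin_top 0.6 [ 64. 221.] [395.4 155.4 155. ]
bar_end 0.93 [165.3 236.3] [453.1 107.3 100. ]
bar_end 0.76 [287.5 318.6] [539.4  -3.8 100. ]
tcp [561.6 113.3 233.4] yawy -0.247 q6 0.32 F [0.2 0.4 0.4] open 51.0 t 4.8
[-2, 0, 21, np.float64(0.003), 60],[-2, 0, 21, np.float64(0.003), 60],[-2, 0, 21, np.float64(0.003), 60],[-2, 0, 21, np.float64(0.003), 60],[-2, 0, 21, np.float64(0.003), 60],
```

View pics/w2.png

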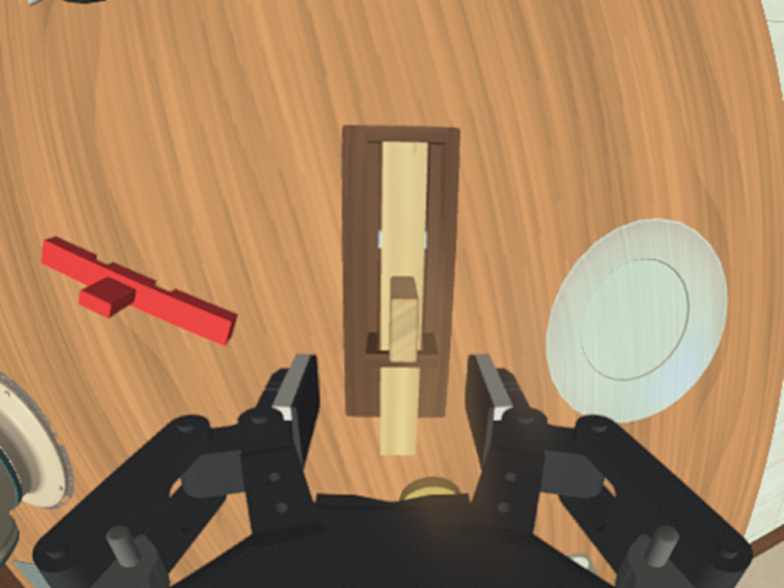

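```bash
python3 - <<'E'
from h import *
c=camera('wrist');n='wrist'
g=lambda p,z:at_z(c,np.array(p)/1.4,n,z)
for lab,p,z in [('fin c',(403,328),155),('barL',(383,143),110),('barR',(427.5,143),110),('endL',(380.5,450),110),('endR',(416.5,450),110),('finTL',(391,297),155),('finTR',(417,297),155),('finBL',(390,361),155),('finBR',(416,361),155)]:
    print(lab,np.round(g(p,z),1))
a=(g((383,143),110)+g((427.5,143),110))/2;b=(g((380.5,450),110)+g((416.5,450),110))/2
print(np.degrees(np.arctan2(*(a-b)[1::-1])),np.linalg.norm(a-b))
plan([564.5,105,129],np.deg2rad(-15),5,60)
E
```

```text
fin c [565.7 102.7 155. ]
barL [578.4 193.6 110. ]
barR [602.3 187.7 110. ]
endL [526.8   1.  110. ]
endR [550.7  -5.3 110. ]
finTL [563.9 119.9 155. ]
finTR [576.2 116.7 155. ]
finBL [555.   86.8 155. ]
finBR [567.9  83.4 155. ]
75.00092396575701 199.59576457460946
tcp [561.9 113.1 233.9] yawy -0.248 q6 0.32 F [0.5 0.1 0.2] open 51.4 t 4.85
[-2, 1, 21, np.float64(0.003), 60],[-2, 1, 21, np.float64(0.003), 60],[-2, 1, 21, np.float64(0.003), 60],[-2, 1, 21, np.float64(0.003), 60],[-2, 1, 21, np.float64(0.003), 60],
```

Request:
{"fn": "play_rows", "kwargs": {"increments": [[-3,2,20,0.005,60],[-3,2,20,0.005,60],[-2,1,20,0,60],[-1,1,20,0,60],[0,0,15,0,60],[0,0,6,0,60],[0,0,0,0,60]]}}

```text
t: 5.55
tool_pos: [570.9, 105.9, 143.4]
tool_rot: [0.008, 0.791, 0.612, 0.017]
ft_force: [0.9, -0.7, -0.1]
opening: 51.0
```

```bash
python3 - <<'E'
from h import *
goal([565.5,102.5,129],np.deg2rad(-15))
E
```

```text
tcp [570.9 105.9 143.4] yawy -0.254 tilt [ 0.037  0.009 -0.999] q6 0.31 F [ 0.9 -0.7 -0.1] open 51.0 t 5.55
shift tool [-4.9 -4.8 14.2]
turn (tool z) 0.008 alt 3.15 -3.133
shift in final axes [-4.9 -4.8 14.2]
```

Request:
{"fn": "play_rows", "kwargs": {"increments": [[-3,-3,8,0.005,60],[-2,-2,6,0,60],[0,0,0,0,60],[0,0,0,0,60]]}}

```text
t: 5.95
tool_pos: [566.3, 102.5, 131.6]
tool_rot: [0.009, 0.792, 0.61, 0.02]
ft_force: [-0.4, -0.2, 0.6]
opening: 51.2
```

```bash
python3 - <<'E'
from h import *
goal([565.5,102.5,129],np.deg2rad(-15))
c=camera('wrist'); save(c,'w3.png',1.4)
E
```

```text
tcp [566.3 102.5 131.6] yawy -0.258 tilt [ 0.043  0.009 -0.999] q6 0.31 F [-0.4 -0.2  0.6] open 51.2 t 5.95
shift tool [-0.2 -0.9  2.6]
turn (tool z) 0.003 alt 3.145 -3.138
shift in final axes [-0.2 -0.9  2.6]
```

View pics/w3.png

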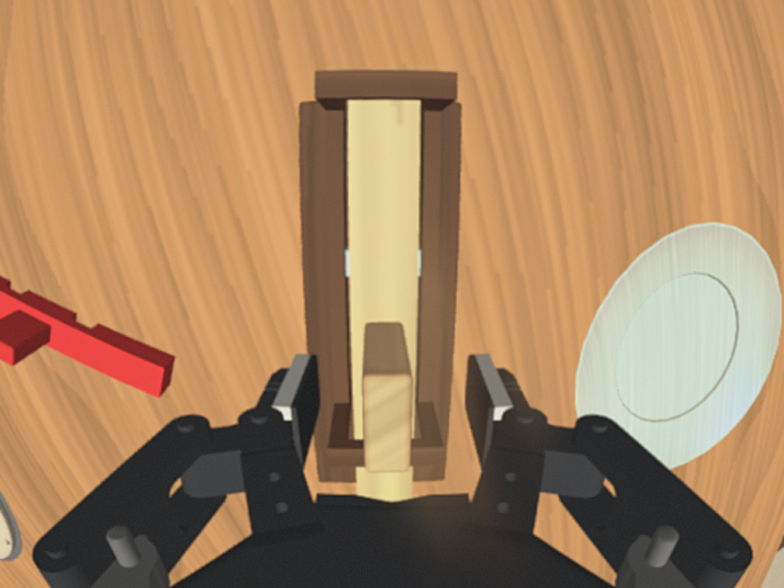

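Request:
{"fn": "play_rows", "kwargs": {"increments": [[0,0,1,0,30],[0,0,1,0,0],[0,0,0,0,0],[0,0,0,0,0],[0,0,0,0,0],[0,0,0,0,0]]}}

```text
t: 6.6
tool_pos: [565.4, 102.9, 129.9]
tool_rot: [0.008, 0.792, 0.61, 0.019]
ft_force: [-1.1, -1.0, 0.4]
opening: 13.0
```

```bash
python3 - <<'E'
from h import *
goal([565.5,102.5,129],np.deg2rad(-15))
E
```

```text
tcp [565.4 102.9 129.9] yawy -0.259 tilt [ 0.041  0.01  -0.999] q6 0.31 F [-1.1 -1.   0.4] open 13.0 t 6.6
shift tool [-0.4  0.2  0.9]
turn (tool z) 0.003 alt 3.145 -3.139
shift in final axes [-0.4  0.2  0.9]
```

Request:
{"fn": "play_rows", "kwargs": {"increments": [[0,0,-4,0,0],[0,0,-4,0,0],[0,0,-4,0,0],[0,0,-3,0,0],[0,0,0,0,0]]}}

```text
t: 7.1
tool_pos: [565.2, 102.5, 145.6]
tool_rot: [0.009, 0.792, 0.61, 0.019]
ft_force: [0.0, 0.7, -1.1]
opening: 13.2
```

```bash
python3 - <<'E'
from h import *
goal([565.5,102.5,143],np.deg2rad(-15))
E
```

```text
tcp [565.2 102.5 145.6] yawy -0.259 tilt [ 0.041  0.01  -0.999] q6 0.31 F [ 0.   0.7 -1.1] open 13.2 t 7.1
shift tool [0.1 0.2 2.6]
turn (tool z) 0.003 alt 3.145 -3.138
shift in final axes [0.1 0.2 2.6]
```

Request:
{"fn": "play_rows", "kwargs": {"increments": [[6,0,1,0,0],[10,0,1,0,0],[12,0,0,0,0],[12,0,0,0,0],[12,0,0,0,0],[10,0,0,0,0],[5,0,0,0,0],[0,0,0,0,0]]}}

```text
t: 7.9
tool_pos: [584.0, 174.8, 144.3]
tool_rot: [0.008, 0.792, 0.611, 0.019]
ft_force: [-1.2, -1.0, -1.3]
opening: 13.1
```

```bash
python3 - <<'E'
from h import *
goal([583.5,170,143],np.deg2rad(-15))
E
```

```text
tcp [584.  174.8 144.3] yawy -0.257 tilt [ 0.041  0.01  -0.999] q6 0.43 F [-1.2 -1.  -1.3] open 13.1 t 7.9
shift tool [-4.8  0.7  1.2]
turn (tool z) 0.005 alt 3.146 -3.137
shift in final axes [-4.8  0.7  1.2]
```

Request:
{"fn": "play_rows", "kwargs": {"increments": [[-3,0,0,0,0],[-2,0,0,0,0],[0,0,4,0,0],[0,0,4,0,0],[0,0,4,0,0],[0,0,2,0,0],[0,0,0,0,0]]}}

```text
t: 8.6
tool_pos: [582.6, 168.3, 130.0]
tool_rot: [0.008, 0.792, 0.61, 0.019]
ft_force: [-0.8, 0.8, 0.3]
opening: 13.3
```

```bash
python3 - <<'E'
from h import *
goal([583.5,170,130],np.deg2rad(-15))
c=camera('side'); save(c,'s1.png',6,(235,175,325,265))
E
```

```text
tcp [582.6 168.3 130. ] yawy -0.259 tilt [ 0.04   0.01  -0.999] q6 0.42 F [-0.8  0.8  0.3] open 13.3 t 8.6
shift tool [1.9 0.5 0. ]
turn (tool z) 0.003 alt 3.144 -3.139
shift in final axes [1.9 0.5 0. ]
```

View pics/s1.png

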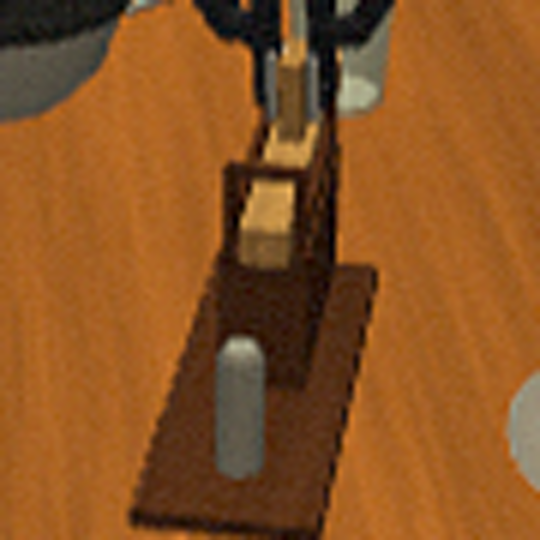

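Bar is resting in its open notch at the same height as it started, with no residual force. I'll release it and go to ring1.

Request:
{"fn": "play_rows", "kwargs": {"increments": [[0,0,0,0,40],[0,0,0,0,60],[0,0,0,0,60],[0,0,-10,0,60],[0,0,-20,0,60],[0,0,-25,0,60],[0,0,-25,0,60],[0,0,-25,0,60],[0,0,-20,0,60],[0,0,-10,0,60],[0,0,0,0,60]]}}

```text
t: 9.75
tool_pos: [578.3, 166.9, 274.8]
tool_rot: [0.01, 0.792, 0.61, 0.022]
ft_force: [-0.7, 0.9, 0.6]
opening: 51.1
```

```bash
python3 - <<'E'
from h import *
goal([543,-90,300],np.deg2rad(-15))
c=camera('wrist'); save(c,'w4.png',1.4)
m=brass(c); k,l,st,ce=cv2.connectedComponentsWithStats(m)
for t,z in [('fin_top',155),('post_top',78)]:
    for x in spot_point(t,'wrist')[:2]: print(t,x['conf'],np.round(x['xy'],1),np.round(at_z(c,x['xy'],'wrist',z),1))
plan([520,-60,300],np.deg2rad(-15),8,85)
E
```

```text
tcp [578.3 166.9 274.8] yawy -0.259 tilt [ 0.047  0.01  -0.999] q6 0.42 F [-0.7  0.9  0.6] open 51.1 t 9.75
shift tool [-256.8   32.6  -29.5]
turn (tool z) 0.003 alt 3.145 -3.138
shift in final axes [-256.7   33.4  -29.4]
fin_top 0.61 [278.1 205.7] [582.2 166.6 155. ]
fin_top 0.56 [ 80.5 254.1] [388.2 170.9 155. ]
post_top 0.6 [273.3 319. ] [536.7   7.7  78. ]
tcp [577.  166.6 271.8] yawy -0.258 q6 0.42 F [-0.5  0.6 -1. ] open 51.2 t 9.9
[-29, 0, -4, np.float64(0.0), 85],[-29, 0, -4, np.float64(0.0), 85],[-29, 1, -4, np.float64(0.0), 85],[-29, 1, -4, np.float64(0.0), 85],[-29, 1, -4, np.float64(0.0), 85],[-29, 1, -4, np.float64(0.0), 85],[-29, 1, -4, np.float64(0.0), 85],[-29, 1, -4, np.float64(0.0), 85],
```

View pics/w4.png

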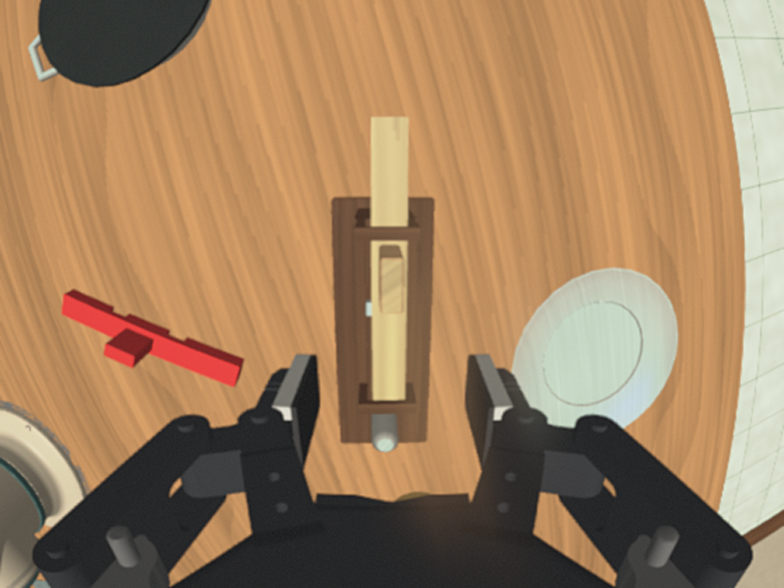

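```bash
python3 - <<'E'
from h import *
plan([475,-152,290],np.deg2rad(-75),11,100)
c=camera('scene');n='scene'
for t in ['tumbler1','ring1']:
    for x in search_frame(t,n): print(t,round(x['conf'],2),np.round(x['xy']),np.round(at_z(c,x['xy'],n,9 if t=='ring1' else 55)))
c=camera('side');n='side'
for t in ['tumbler1','ring1']:
    for x in search_frame(t,n): print(t,round(x['conf'],2),np.round(x['xy']),np.round(at_z(c,x['xy'],n,9 if t=='ring1' else 55)))
E
```

```text
tcp [577.  166.6 271.8] yawy -0.258 q6 0.42 F [-0.5  0.6 -1. ] open 51.2 t 9.9
[-30, -1, -2, np.float64(0.096), 100],[-30, 1, -2, np.float64(0.096), 100],[-30, 4, -2, np.float64(0.096), 100],[-30, 7, -2, np.float64(0.096), 100],[-29, 10, -2, np.float64(0.096), 100],[-28, 13, -2, np.float64(0.096), 100],[-26, 15, -2, np.float64(0.096), 100],[-25, 18, -1, np.float64(0.096), 100],[-23, 20, -1, np.float64(0.096), 100],[-21, 22, -1, np.float64(0.096), 100],[-19, 24, -1, np.float64(0.096), 100],
tumbler1 0.94 [127. 240.] [ 671. -352.   55.]
tumbler1 0.59 [426. 274.] [640. 430.  55.]
ring1 0.7 [172. 197.] [ 419. -334.    9.]
ring1 0.66 [216. 227.] [ 527. -152.    9.]
ring1 0.58 [165. 227.] [ 554. -300.    9.]
ring1 0.5 [222. 205.] [ 426. -166.    9.]
ring1 0.17 [243. 296.] [759.  -6.   9.]
tumbler1 0.9 [291. 173.] [652. 470.  55.]
tumbler1 0.68 [359. 321.] [ 688. -331.   55.]
ring1 0.91 [236. 298.] [ 426. -179.    9.]
ring1 0.81 [277. 287.] [ 530. -146.    9.]
ring1 0.66 [236. 352.] [ 422. -351.    9.]
```

Request:
{"fn": "play_rows", "kwargs": {"increments": [[-30,-1,-2,0.096,100],[-30,1,-2,0.096,100],[-30,4,-2,0.096,100],[-30,7,-2,0.096,100],[-29,10,-2,0.096,100],[-28,13,-2,0.096,100],[-26,15,-2,0.096,100],[-25,18,-1,0.096,100],[-23,20,-1,0.096,100],[-21,22,-1,0.096,100],[-19,24,-1,0.096,100]]}}

```text
t: 11.3
tool_pos: [465.7, -158.3, 278.5]
tool_rot: [-0.003, 0.994, 0.11, 0.019]
ft_force: [0.3, 0.1, 0.6]
opening: 85.3
```

```bash
cat >> h.py <<'E'
def rings(c,n='wrist',z=9):
    m=brass(c); k,l,st,ce=cv2.connectedComponentsWithStats(m)
    for i in range(1,k):
        if st[i,4]>80:
            ct,_=cv2.findContours((l==i).astype(np.uint8),cv2.RETR_EXTERNAL,cv2.CHAIN_APPROX_NONE)
            pts=np.array([at_z(c,p[0]+0.0,n,z)[:2] for p in ct[0]]).astype(np.float32)
            (x,y),r=cv2.minEnclosingCircle(pts)
            print('blob',st[i],'ctr',np.round(ce[i],1),'world@%d'%z,np.round([x,y],1),'diam',round(2*r,1))
E
python3 - <<'E'
from h import *
c=camera('wrist'); save(c,'w5.png',1.4); rings(c,z=0); rings(c,z=18)
plan([532,-150,150],np.deg2rad(-75),6,100)
E
```

```text
tcp [ 464.4 -162.8  278.4] yawy -1.355 q6 0.86 F [-0.9 -3.3  0.2] open 85.7 t 11.35
[11, 0, 22, np.float64(-0.008), 100],[11, 0, 22, np.float64(-0.008), 100],[11, 0, 22, np.float64(-0.008), 100],[11, 1, 22, np.float64(-0.008), 100],[11, 1, 22, np.float64(-0.008), 100],[11, 1, 22, np.float64(-0.008), 100],
```

View pics/w5.png

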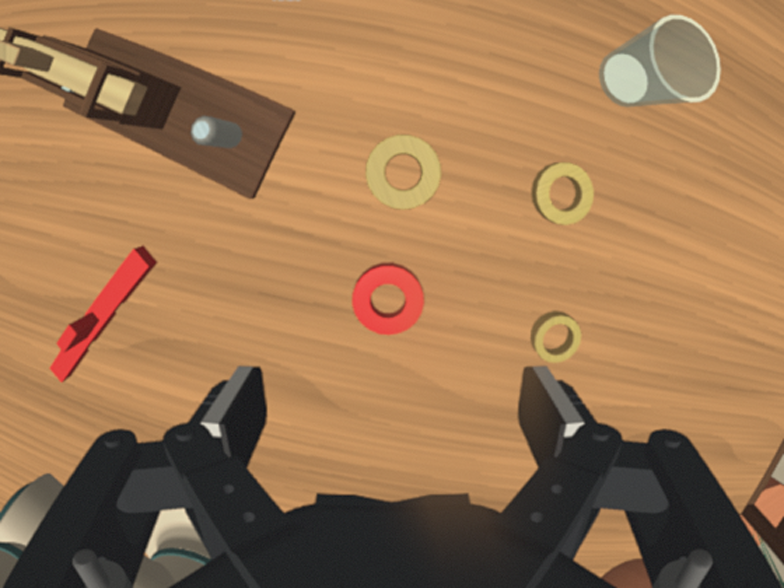

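```bash
cat >> h.py <<'E'
def brass(c):
    im=np.array(c['pixels']); h=cv2.cvtColor(im,cv2.COLOR_RGB2HSV)
    return ((h[:,:,0]>=20)&(h[:,:,0]<34)&(h[:,:,1]>90)&(h[:,:,2]>50)).astype(np.uint8)
E
python3 - <<'E'
from h import *
c=camera('wrist'); im=np.array(c['pixels']);h=cv2.cvtColor(im,cv2.COLOR_RGB2HSV)
for p in [(287,105),(271,123),(287,143),(384,138),(390,255),(200,100)]: print(p,im[p[1],p[0]],h[p[1],p[0]])
rings(c,z=9);print(); rings(c,z=18)
plan([532,-150,150],np.deg2rad(-75),6,100)
E
```

```text
(287, 105) [207 185 117] [ 23 111 207]
(271, 123) [180 137  88] [ 16 130 180]
(287, 143) [205 183 115] [ 23 112 205]
(384, 138) [210 187 111] [ 23 120 210]
(390, 255) [200 171 100] [ 21 127 200]
(200, 100) [206 151  99] [ 15 132 206]
blob [  5  26  59  42 853] ctr [39.5 47.5] world@9 [596.8 262.5] diam 157.2
blob [ 64  52  27  27 473] ctr [77.  64.8] world@9 [568.  151.2] diam 48.4
blob [ 257   94   53   53 1680] ctr [282.9 119.7] world@9 [ 536.1 -151.7] diam 66.2
blob [ 377  113   43   44 1051] ctr [398.4 134.4] world@9 [ 553.7 -300.6] diam 60.6
blob [378 221  34  35 535] ctr [394.9 238.5] world@9 [ 416.7 -337.7] diam 51.4

blob [  5  26  59  42 853] ctr [39.5 47.5] world@18 [595.4 253.4] diam 153.7
blob [ 64  52  27  27 473] ctr [77.  64.8] world@18 [567.3 144.6] diam 47.3
blob [ 257   94   53   53 1680] ctr [282.9 119.7] world@18 [ 536.  -151.6] diam 64.7
blob [ 377  113   43   44 1051] ctr [398.4 134.4] world@18 [ 553.3 -297.2] diam 59.2
blob [378 221  34  35 535] ctr [394.9 238.5] world@18 [ 419.2 -333.5] diam 50.2
tcp [ 465.3 -160.3  278.4] yawy -1.351 q6 0.85 F [ 0.5  0.3 -0. ] open 85.4 t 11.4
[10, 1, 22, np.float64(-0.007), 100],[10, 1, 22, np.float64(-0.007), 100],[10, 1, 22, np.float64(-0.007), 100],[10, 1, 22, np.float64(-0.007), 100],[10, 1, 22, np.float64(-0.007), 100],[10, 1, 22, np.float64(-0.007), 100],
```

Request:
{"fn": "play_rows", "kwargs": {"increments": [[8,1,20,0,100],[8,1,20,0,100],[8,1,20,0,100],[8,1,20,0,100],[8,1,20,0,100],[8,1,20,0,100],[8,1,20,0,100],[8,0,20,0,100],[4,0,15,0,100],[0,0,0,0,100],[0,0,0,0,100]]}}

```text
t: 12.5
tool_pos: [545.4, -143.3, 99.5]
tool_rot: [-0.005, 0.993, 0.115, 0.02]
ft_force: [0.9, -0.5, -0.7]
opening: 85.6
```

```bash
python3 - <<'E'
from h import *
c=camera('wrist'); save(c,'w6.png',1.4); rings(c,z=9); rings(c,z=18)
goal([536,-151.6,16])
print(proj(c,sense()['tool_pos'],'wrist'))
E
```

```text
blob [ 244  194   90   86 4618] ctr [288.2 235.9] world@9 [ 533.2 -152.3] diam 68.2
blob [ 438  219   57   66 1974] ctr [465.8 252.3] world@9 [ 552.3 -305.2] diam 60.6
blob [414 364  40  33 456] ctr [432.1 381.7] world@9 [ 411.2 -341.9] diam 51.9
blob [ 244  194   90   86 4618] ctr [288.2 235.9] world@18 [ 536.4 -151.4] diam 65.4
blob [ 438  219   57   66 1974] ctr [465.8 252.3] world@18 [ 554.7 -298.1] diam 58.2
blob [414 364  40  33 456] ctr [432.1 381.7] world@18 [ 419.3 -333.4] diam 49.8
tcp [ 545.2 -143.3   99.6] yawy -1.341 tilt [ 0.039  0.014 -0.999] q6 0.92 F [0.2 0.1 0.7] open 85.5 t 12.55
shift tool [-14.3   6.4  83. ]
[279.00436203 278.2310908 ]
```

View pics/w6.png

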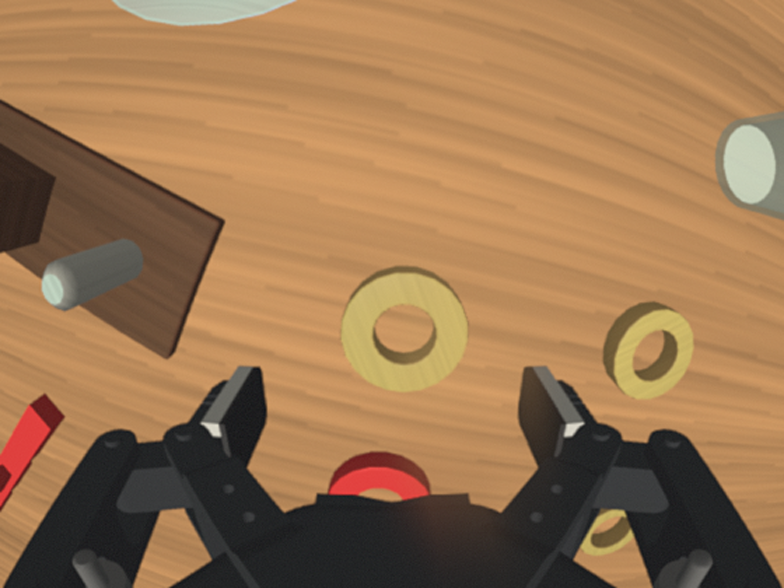

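Request:
{"fn": "play_rows", "kwargs": {"increments": [[-5,2,15,0,100],[-5,2,15,0,100],[-3,2,15,0,100],[-1,0,15,0,100],[0,0,10,0,100],[0,0,6,0,100],[0,0,3,0,100],[0,0,0,0,100]]}}

```text
t: 13.35
tool_pos: [541.0, -153.2, 26.1]
tool_rot: [-0.001, 0.993, 0.115, 0.027]
ft_force: [0.1, -0.0, 0.1]
opening: 85.3
```

```bash
python3 - <<'E'
from h import *
c=camera('wrist'); save(c,'w7.png',1.4); rings(c,z=9); rings(c,z=18)
goal([536.2,-151.5,15])
c=camera('side'); save(c,'s7.png',6,(235,230,325,310))
E
```

```text
blob [ 210  215  129  117 9004] ctr [273.9 271.9] world@9 [ 531.9 -152.5] diam 69.2
blob [ 476  244   68   83 2474] ctr [511.4 282.7] world@9 [ 551.5 -308.3] diam 61.5
blob [ 210  215  129  117 9004] ctr [273.9 271.9] world@18 [ 536.3 -151.6] diam 65.1
blob [ 476  244   68   83 2474] ctr [511.4 282.7] world@18 [ 554.8 -298.2] diam 57.8
tcp [ 541.2 -153.3   26.4] yawy -1.339 tilt [ 0.054  0.008 -0.998] q6 0.89 F [-0.2 -0.7  0.5] open 85.3 t 13.4
shift tool [-5.1 -2.9 11.1]
```

View pics/w7.png

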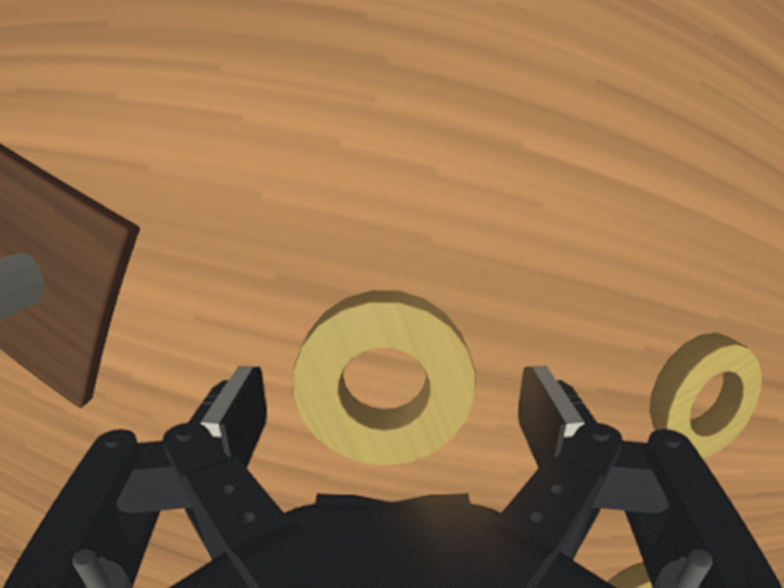

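View pics/s7.png

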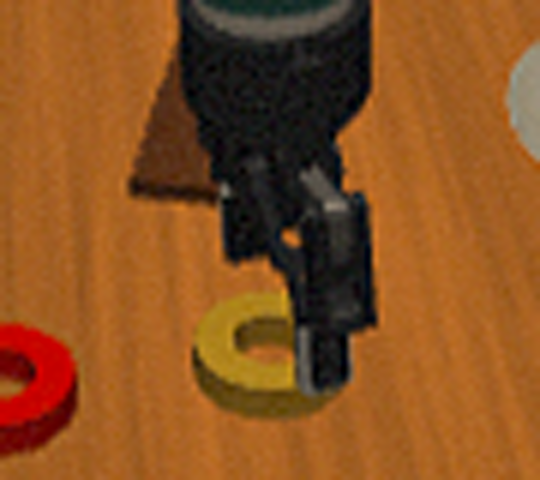

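Request:
{"fn": "play_rows", "kwargs": {"increments": [[-3,-2,5,0,100],[-2,-1,4,0,100],[0,0,3,0,100],[0,0,0,0,100]]}}

```text
t: 13.85
tool_pos: [536.5, -151.4, 14.3]
tool_rot: [-0.0, 0.993, 0.116, 0.028]
ft_force: [-0.1, 0.1, -0.4]
opening: 85.6
```

```bash
python3 - <<'E'
from h import *
goal([536.2,-151.5,13])
c=camera('side'); save(c,'s8.png',6,(235,230,325,310))
E
```

```text
tcp [ 536.5 -151.4   14.3] yawy -1.339 tilt [ 0.056  0.007 -0.998] q6 0.89 F [-0.1  0.1 -0.4] open 85.6 t 13.85
shift tool [-0.4  0.   1.3]
```

View pics/s8.png

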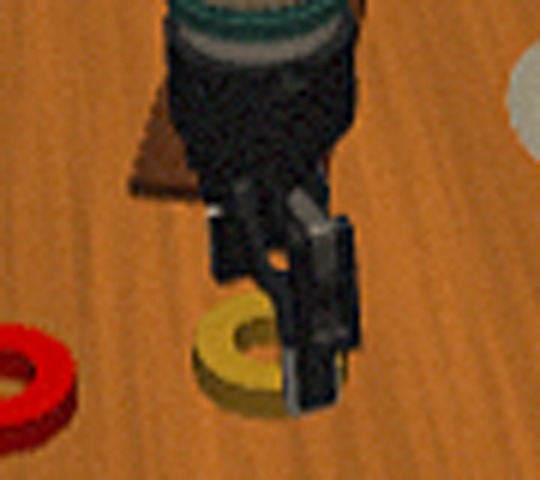

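Request:
{"fn": "play_rows", "kwargs": {"increments": [[0,0,0,0,60],[0,0,0,0,30],[0,0,0,0,30],[0,0,0,0,30],[0,0,-4,0,30],[0,0,-8,0,30],[0,0,-10,0,30],[0,0,-10,0,30],[0,0,-10,0,30],[0,0,0,0,30]]}}

```text
t: 14.9
tool_pos: [534.4, -151.9, 61.7]
tool_rot: [-0.0, 0.993, 0.116, 0.029]
ft_force: [-0.1, -0.2, -0.7]
opening: 63.0
```

```bash
python3 - <<'E'
from h import *
goal([538,10,130])
c=camera('side'); save(c,'s9.png',6,(235,220,325,310))
c=camera('wrist'); save(c,'w9.png',1.4)
E
```

```text
tcp [ 534.4 -151.9   61.7] yawy -1.339 tilt [ 0.057  0.007 -0.998] q6 0.89 F [-0.1 -0.2 -0.7] open 63.0 t 14.9
shift tool [  44.6 -156.3  -66.9]
```

View pics/s9.png

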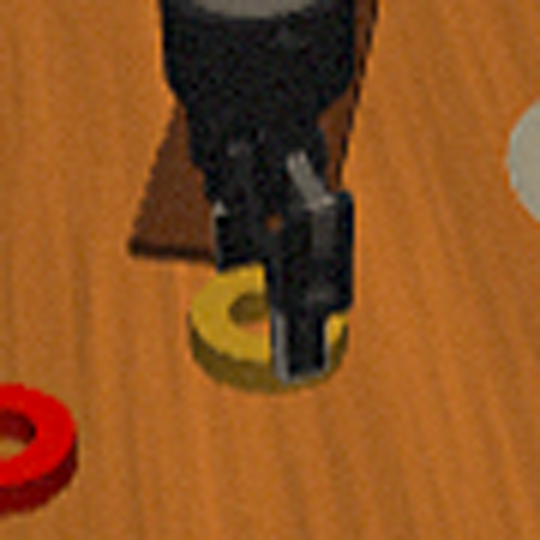

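View pics/w9.png

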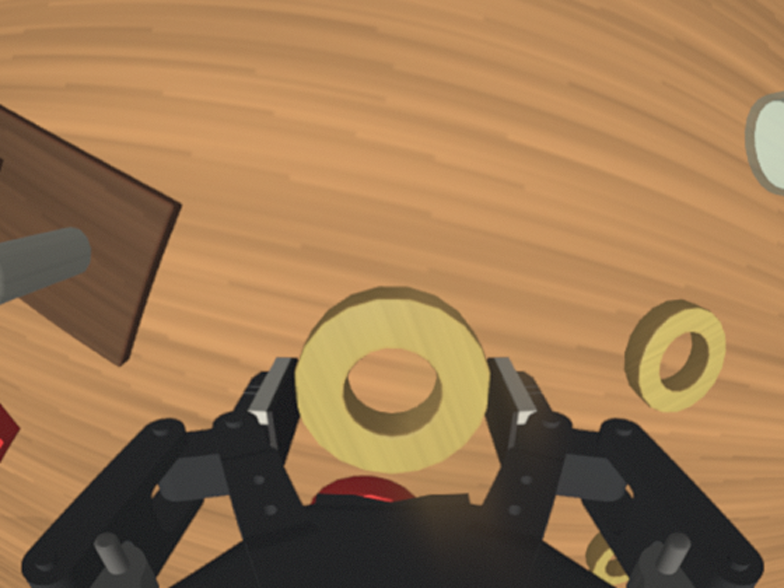

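```bash
python3 - <<'E'
from h import *
c=camera('wrist'); rings(c,z=65)
plan([538,-25,125],np.deg2rad(-105),10,30)
E
```

```text
blob [  210   213   141   125 10601] ctr [280.2 273.7] world@65 [ 534.6 -151.7] diam 64.4
blob [ 456  219   64   75 2465] ctr [487.1 256.1] world@65 [ 565.8 -254.8] diam 43.3
blob [423 392  27  27 289] ctr [434.  406.7] world@65 [ 461.7 -277.2] diam 35.2
tcp [ 533.2 -151.4   59.8] yawy -1.339 q6 0.89 F [-0.9  0.5 -0.4] open 63.3 t 15.05
[4, -12, -6, np.float64(0.049), 30],[3, -12, -6, np.float64(0.049), 30],[3, -12, -6, np.float64(0.049), 30],[2, -13, -6, np.float64(0.049), 30],[1, -13, -7, np.float64(0.049), 30],[1, -13, -7, np.float64(0.049), 30],[0, -13, -7, np.float64(0.049), 30],[-1, -13, -7, np.float64(0.049), 30],[-1, -13, -7, np.float64(0.049), 30],[-2, -12, -7, np.float64(0.049), 30],
```

Request:
{"fn": "play_rows", "kwargs": {"increments": [[4,-12,-7,0.049,30],[3,-12,-7,0.049,30],[3,-12,-7,0.049,30],[2,-13,-7,0.049,30],[1,-13,-7,0.049,30],[1,-13,-7,0.049,30],[0,-13,-7,0.049,30],[-1,-13,-7,0.049,30],[-1,-13,-7,0.049,30],[-2,-12,-7,0.049,30],[0,0,0,0,30],[0,0,0,0,30]]}}

```text
t: 16.25
tool_pos: [534.3, -18.9, 126.1]
tool_rot: [-0.009, 0.99, -0.139, 0.018]
ft_force: [-0.1, -0.4, -1.1]
opening: 63.8
```

```bash
python3 - <<'E'
from h import *
c=camera('wrist'); save(c,'w10.png',1.4)
s=sense(); z=s['tool_pos'][2]-14.3+18; rings(c,z=z)
goal([539,10,118],np.deg2rad(-105))
for t in ['post_top']:
    for x in spot_point(t,'wrist')[:2]: print(t,x['conf'],np.round(x['xy'],1),np.round(at_z(c,x['xy'],'wrist',78),1))
E
```

```text
blob [539  88  21  58 716] ctr [548.7 115.5] world@129 [ 576.3 -178.3] diam 30.4
blob [  210   213   141   125 10781] ctr [280.3 274. ] world@129 [534.7 -19.1] diam 65.6
blob [  0 236  79  11 266] ctr [ 41.2 239.5] world@129 [587.  106.5] diam 66.5
blob [ 88 241  46  41 236] ctr [105.8 264. ] world@129 [564.4  60.6] diam 32.2
blob [ 13 251  62  25 171] ctr [ 39.  266.8] world@129 [572.3 112.1] diam 53.1
tcp [534.3 -19.  126. ] yawy -1.85 tilt [ 0.037  0.013 -0.999] q6 1.66 F [-0.3  0.3 -1.2] open 63.4 t 16.3
shift tool [ -3.7 -29.    8.6]
turn (tool z) -0.017 alt 3.125 -3.159
shift in final axes [ -3.2 -29.    8.6]
```

View pics/w10.png

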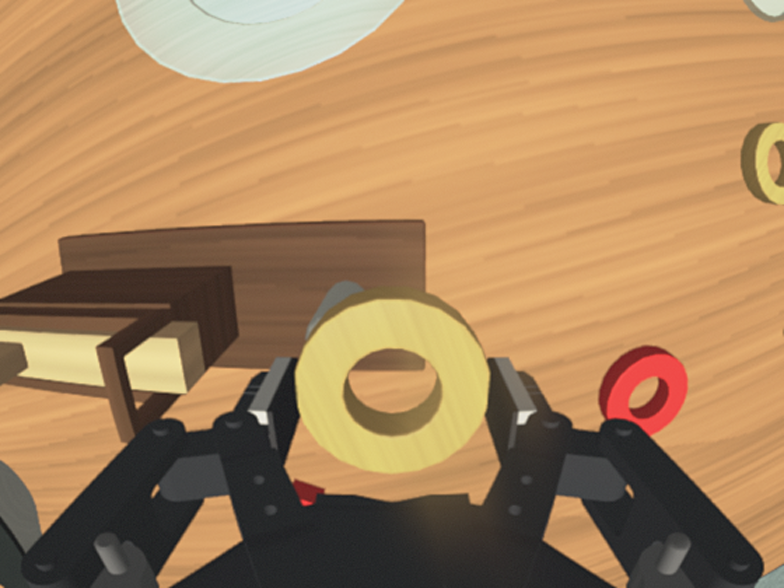

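Request:
{"fn": "play_rows", "kwargs": {"increments": [[-1,-8,2,-0.01,30],[-1,-8,2,0,30],[-1,-8,2,0,30],[0,-5,2,0,30],[0,0,0,0,30],[0,0,0,0,30]]}}

```text
t: 16.95
tool_pos: [539.2, 11.2, 116.2]
tool_rot: [-0.009, 0.991, -0.134, 0.016]
ft_force: [-0.2, -0.3, -1.3]
opening: 63.3
```

```bash
python3 - <<'E'
from h import *
c=camera('wrist'); save(c,'w11.png',4,(190,190,370,340))
s=sense(); z=s['tool_pos'][2]-14.3+18; rings(c,z=z)
goal([539,10,118],np.deg2rad(-105))
for n in ['scene','side']:
    k=camera(n); p=np.round(proj(k,[539,10,90],n)).astype(int); save(k,n[:2]+'11.png',5,(p[0]-45,p[1]-45,p[0]+45,p[1]+45))
E
```

```text
blob [  210   213   141   126 10772] ctr [280.3 274. ] world@119 [539.6  11. ] diam 65.8
blob [  0 234 117  17 215] ctr [ 58.6 239.2] world@119 [588.3 125. ] diam 89.4
tcp [539.2  11.2 116.2] yawy -1.84 tilt [ 0.035  0.013 -0.999] q6 1.71 F [-1.3 -0.3 -1. ] open 63.3 t 17.0
shift tool [ 0.2  1.1 -1.8]
turn (tool z) -0.007 alt 3.134 -3.149
shift in final axes [ 0.1  1.1 -1.8]
```

View pics/w11.png

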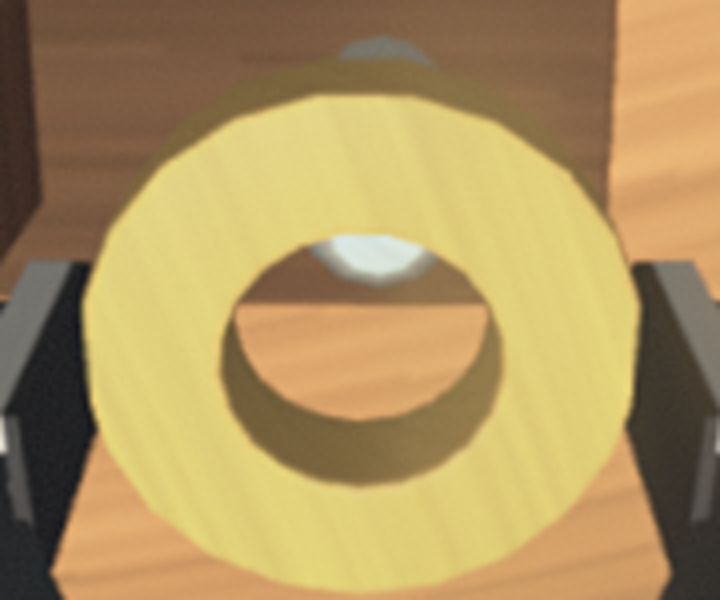

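View pics/sc11.png

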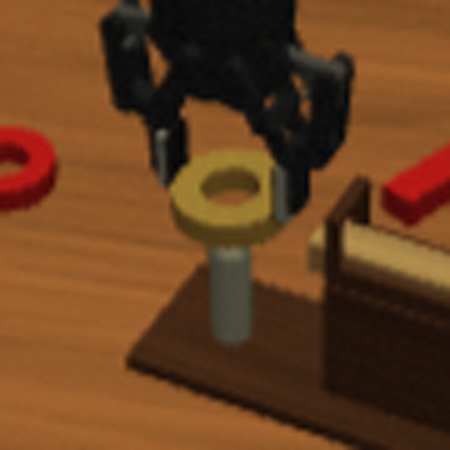

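View pics/si11.png

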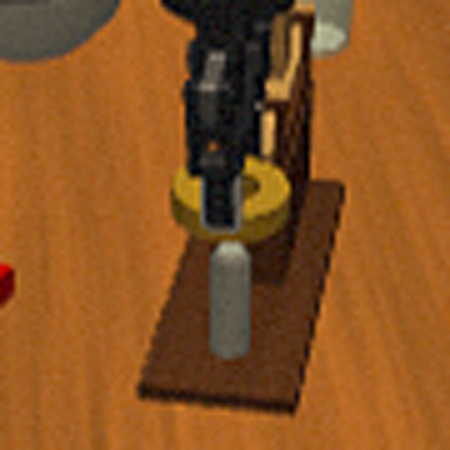

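```bash
python3 - <<'E'
from h import *
c=camera('wrist');n='wrist'
for r in (250,253,256): print(np.round(at_z(c,[284.5,r],n,78),1))
# predicted columns of post axis for candidate positions
for n,pz in [('scene',None),('side',None)]:
    k=camera(n); p0=np.round(proj(k,[539,10,90],n)).astype(int)-45
    for q in [(539.4,10.9),(541,10.9),(539.4,13),(537,8.5)]:
        print(n,q,[np.round((proj(k,[*q,z],n)-p0)*5+2.5,1) for z in (20,70,78)])
    print('ring',np.round((proj(k,[539.6,11,111],n)-p0)*5+2.5,1))
E
```

```text
[536.8   9.3  78. ]
[535.    9.8  78. ]
[533.2  10.3  78. ]
scene (539.4, 10.9) [array([234.3, 319.9]), array([232.1, 253.6]), array([231.8, 242.7])]
scene (541, 10.9) [array([233.6, 321.8]), array([231.5, 255.5]), array([231.1, 244.5])]
scene (539.4, 13) [array([237.9, 320.4]), array([235.8, 254.1]), array([235.5, 243.1])]
scene (537, 8.5) [array([231.1, 316.5]), array([228.9, 250.2]), array([228.5, 239.3])]
ring [230.4 196.8]
side (539.4, 10.9) [array([227.5, 332. ]), array([229.2, 257.9]), array([229.4, 245.8])]
side (541, 10.9) [array([230.3, 331.8]), array([232. , 257.8]), array([232.3, 245.7])]
side (539.4, 13) [array([227.2, 329.9]), array([228.8, 256. ]), array([229. , 243.9])]
side (537, 8.5) [array([223.8, 334.5]), array([225.4, 260.4]), array([225.6, 248.2])]
ring [230.9 194.9]
```

Request:
{"fn": "play_rows", "kwargs": {"increments": [[1,2,2,0,30],[0,0,5,0,30],[-0.5,0,6,0,30],[0,0,6,0,30],[-0.5,0,6,0,30],[0,0,6,0,30],[0,0,0,0,30]]}}

```text
t: 17.95
tool_pos: [539.4, 8.5, 82.2]
tool_rot: [-0.009, 0.991, -0.135, 0.016]
ft_force: [0.8, 0.6, -1.5]
opening: 63.7
```

```bash
python3 - <<'E'
from h import *
s=sense(); goal([540,9,s['tool_pos'][2]])
c=camera('wrist'); save(c,'w12.png',4,(190,190,370,340)); rings(c,z=s['tool_pos'][2]+3.7)
E
```

```text
tcp [539.4   8.5  82.2] yawy -1.842 tilt [ 0.034  0.013 -0.999] q6 1.7 F [ 0.8  0.6 -1.5] open 63.7 t 17.95
shift tool [ 0.5 -0.6  0. ]
blob [  210   208   141   131 10998] ctr [280.7 274.2] world@85 [540.5   7.5] diam 67.8
blob [  0 262  78  27 243] ctr [ 41.2 269.2] world@85 [574.9 145.9] diam 69.0
blob [ 86 274  58  42 215] ctr [109.8 294.2] world@85 [549.2  97. ] diam 45.4
```

View pics/w12.png

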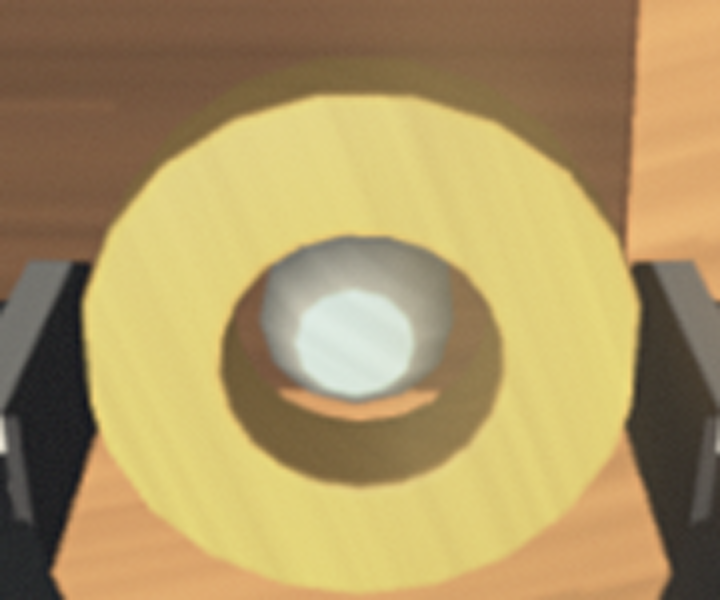

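Request:
{"fn": "play_rows", "kwargs": {"increments": [[0,-0.5,5,0,30],[0,0,6,0,30],[-0.5,0,6,0,30],[0,0,6,0,30],[-0.5,0,6,0,30],[0,0,5,0,30],[0,0,0,0,30]]}}

```text
t: 18.7
tool_pos: [542.5, 6.4, 69.4]
tool_rot: [-0.007, 0.991, -0.132, 0.024]
ft_force: [-0.0, -0.6, -1.3]
opening: 63.3
```

```bash
python3 - <<'E'
from h import *
s=sense(); goal([540,9,32])
c=camera('wrist'); save(c,'w13.png',1.4); print(at_z(c,[279,275],'wrist',78))
E
```

```text
tcp [542.5   6.4  69.4] yawy -1.835 tilt [ 0.05   0.008 -0.999] q6 1.7 F [-0.  -0.6 -1.3] open 63.3 t 18.7
shift tool [-4.8 -1.  37.2]
[548.21678078   4.76872679  78.        ]
```

View pics/w13.png

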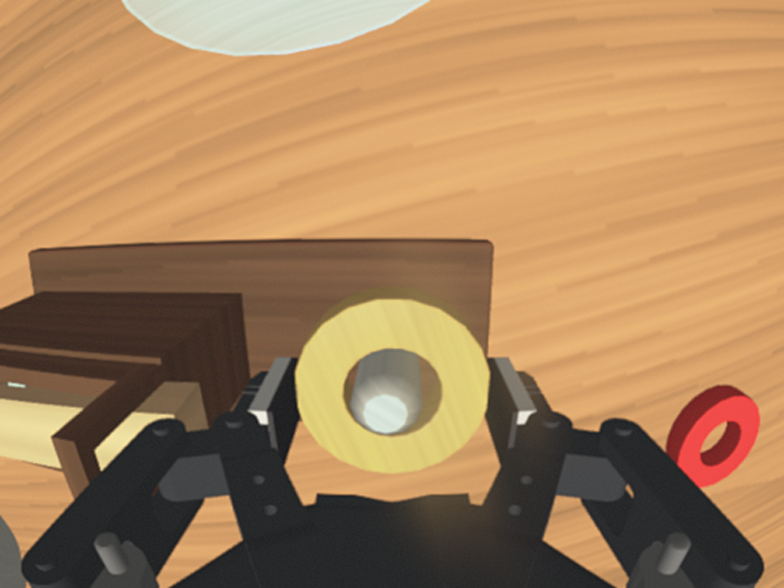

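```bash
python3 - <<'E'
from h import *
s=sense()
for k in ('joint_pos','joint_velocities','tau','ft_force','wrist_torque'): print(k,np.round(s[k],3))
for n in ['scene','side']:
    k=camera(n); p=np.round(proj(k,[539,10,90],n)).astype(int); save(k,n[:2]+'13.png',4,(p[0]-70,p[1]-70,p[0]+70,p[1]+50))
E
```

```text
joint_pos [-0.126  0.361  1.862  0.019  0.87   1.698]
joint_velocities [ 0.003  0.03   0.011  0.006 -0.025  0.004]
tau [-6.4700e-01 -3.9914e+01 -1.8944e+01 -2.1900e-01 -6.3600e-01 -1.7000e-02]
ft_force [-1.112 -0.738  3.068]
wrist_torque [0.256 0.186 0.027]
```

View pics/sc13.png

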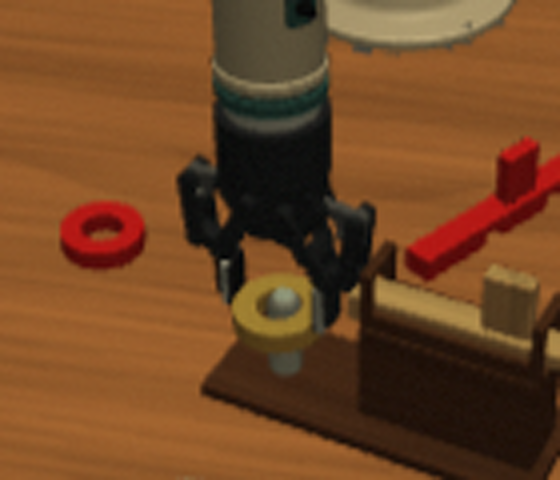

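View pics/si13.png

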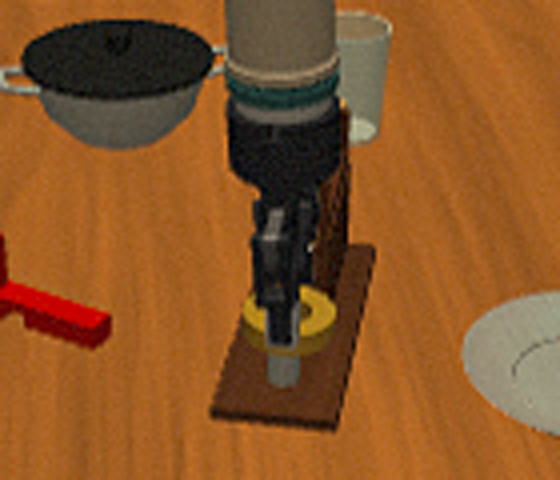

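Request:
{"fn": "play_rows", "kwargs": {"increments": [[-2,-1,0,0,30],[-1.5,-1,0,0,30],[0,0,0,0,30]]}}

```text
t: 19.15
tool_pos: [541.8, 8.5, 69.1]
tool_rot: [-0.007, 0.991, -0.132, 0.026]
ft_force: [-1.3, -1.1, 3.8]
opening: 63.5
```

```bash
python3 - <<'E'
from h import *
s=sense(); goal([539.2,9,32])
c=camera('wrist'); save(c,'w14.png',4,(190,190,370,340)); print(at_z(c,[274.3,295.7],'wrist',78))
E
```

```text
tcp [541.8   8.5  69.1] yawy -1.835 tilt [ 0.053  0.007 -0.999] q6 1.7 F [-1.3 -1.1  3.8] open 63.5 t 19.15
shift tool [-4.5  0.9 36.9]
[538.14703179  11.53330509  78.        ]
```

View pics/w14.png

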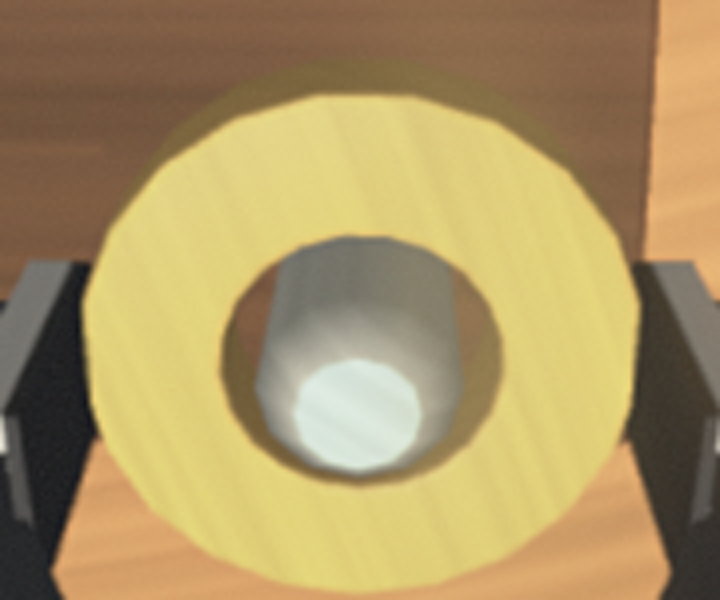

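Request:
{"fn": "play_rows", "kwargs": {"increments": [[-2,0,-6,0,30],[-1,0,-8,0,30],[0,0,-10,0,30],[0,0,-10,0,30],[0,0,-10,0,30],[0,0,-6,-0.1,30],[0,0,0,-0.143,30],[0,0,0,-0.143,30],[0,0,0,-0.143,30],[0,0,0,-0.143,30],[0,0,0,-0.143,30],[0,0,0,-0.143,30]]}}

```text
t: 20.4
tool_pos: [536.0, 9.7, 127.2]
tool_rot: [0.006, 0.933, 0.358, 0.027]
ft_force: [-0.5, -0.7, -1.3]
opening: 62.9
```

Request:
{"fn": "play_rows", "kwargs": {"increments": [[0,0,0,-0.143,30],[0,0,0,-0.143,30],[0,0,0,-0.143,30],[0,0,0,-0.143,30],[0,0,0,-0.05,30],[0,0,0,0,30],[0,0,0,0,30]]}}

```text
t: 21.1
tool_pos: [536.7, 9.7, 133.1]
tool_rot: [0.017, 0.771, 0.637, 0.026]
ft_force: [-0.6, -0.3, -0.8]
opening: 63.0
```

```bash
python3 - <<'E'
from h import *
s=sense(); goal([540,9,s['tool_pos'][2]],np.deg2rad(-15))
c=camera('wrist'); save(c,'w15.png',1.4); rings(c,z=s['tool_pos'][2]+3.7)
E
```

```text
tcp [536.7   9.7 133.1] yawy -0.19 tilt [ 0.06   0.007 -0.998] q6 0.06 F [-0.6 -0.3 -0.8] open 63.0 t 21.1
shift tool [-0.1  3.3  0.2]
turn (tool z) 0.072 alt 3.213 -3.07
shift in final axes [0.1 3.3 0.2]
blob [306   0  21 109 354] ctr [321.3  49.7] world@136 [569.6 103.7] diam 46.3
blob [267 125  30  23 179] ctr [278.9 136.9] world@136 [549.7  72.3] diam 14.0
blob [  210   212   141   126 10606] ctr [280.3 273.6] world@136 [536.7   9.6] diam 66.3
```

View pics/w15.png

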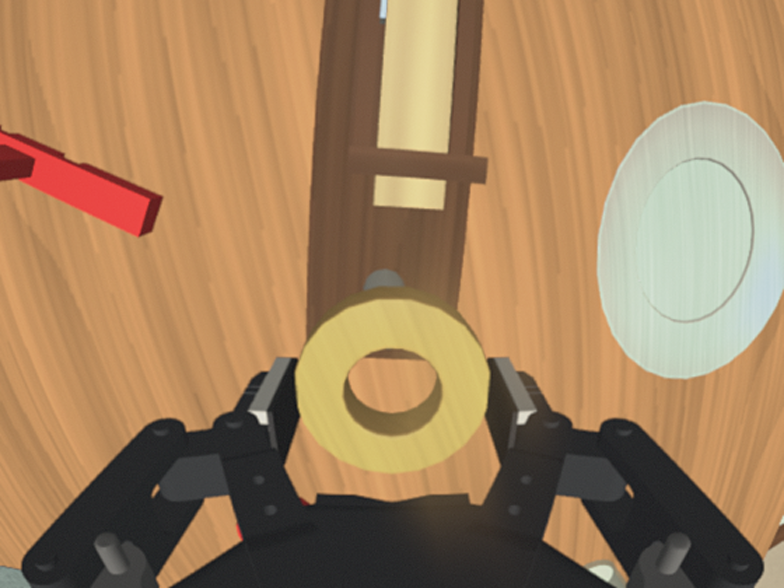

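Request:
{"fn": "play_rows", "kwargs": {"increments": [[0,1.5,5,0.05,30],[0,1.0,8,0.02,30],[0,-0.5,8,0,30],[0,-0.5,8,0,30],[0,-0.3,6,0,30],[0,0,0,0,30],[0,0,0,0,30]]}}

```text
t: 21.85
tool_pos: [539.6, 9.9, 95.5]
tool_rot: [0.015, 0.793, 0.608, 0.026]
ft_force: [-0.7, -0.5, -1.0]
opening: 63.1
```

```bash
python3 - <<'E'
from h import *
s=sense(); goal([540,9,s['tool_pos'][2]],np.deg2rad(-15))
c=camera('wrist'); save(c,'w16.png',4,(190,190,370,340)); rings(c,z=s['tool_pos'][2]+3.7)
E
```

```text
tcp [539.6   9.9  95.5] yawy -0.263 tilt [ 0.059  0.007 -0.998] q6 0.13 F [-0.7 -0.5 -1. ] open 63.1 t 21.85
shift tool [-0.8  0.6  0. ]
turn (tool z) -0.002 alt 3.14 -3.143
shift in final axes [-0.8  0.6  0. ]
blob [308   0   8 105 322] ctr [312.4  46.4] world@99 [577.3 102.3] diam 44.2
blob [  210   211   141   127 10815] ctr [280.6 273.9] world@99 [540.6   9.9] diam 66.2
```

View pics/w16.png

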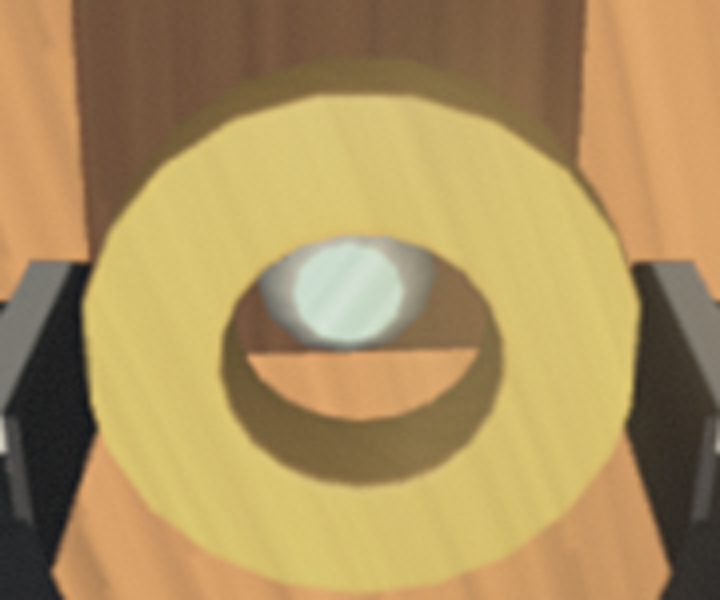

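```bash
python3 - <<'E'
from h import *
c=camera('wrist'); print(at_z(c,[277,263],'wrist',78), at_z(c,[280.6,263],'wrist',78))
E
```

```text
[539.02414792   8.96615187  78.        ] [540.79635623   8.43793707  78.        ]
```

Request:
{"fn": "play_rows", "kwargs": {"increments": [[-0.7,-1,2,0,30],[-0.6,-0.8,5,0,30],[0,-0.5,7,0,30],[0,-0.5,7,0,30],[0,-0.5,7,0,30],[0,0,0,0,30]]}}

```text
t: 22.55
tool_pos: [538.1, 9.6, 65.9]
tool_rot: [0.016, 0.793, 0.608, 0.026]
ft_force: [-1.5, 0.8, -0.6]
opening: 63.0
```

```bash
python3 - <<'E'
from h import *
s=sense(); goal([538.5,8.5,36],np.deg2rad(-15))
c=camera('wrist'); save(c,'w17.png',4,(190,190,370,340)); rings(c,z=s['tool_pos'][2]+3.7)
E
```

```text
tcp [538.1   9.6  65.9] yawy -0.263 tilt [ 0.061  0.007 -0.998] q6 0.13 F [-1.5  0.8 -0.6] open 63.0 t 22.55
shift tool [-1.7 -1.1 29.9]
turn (tool z) -0.002 alt 3.14 -3.143
shift in final axes [-1.7 -1.1 29.9]
blob [330   0   8  97 325] ctr [334.1  43.3] world@69 [585.  101.7] diam 41.5
blob [  210   208   141   130 10676] ctr [280.4 273.4] world@69 [539.7  10.3] diam 67.6
```

View pics/w17.png

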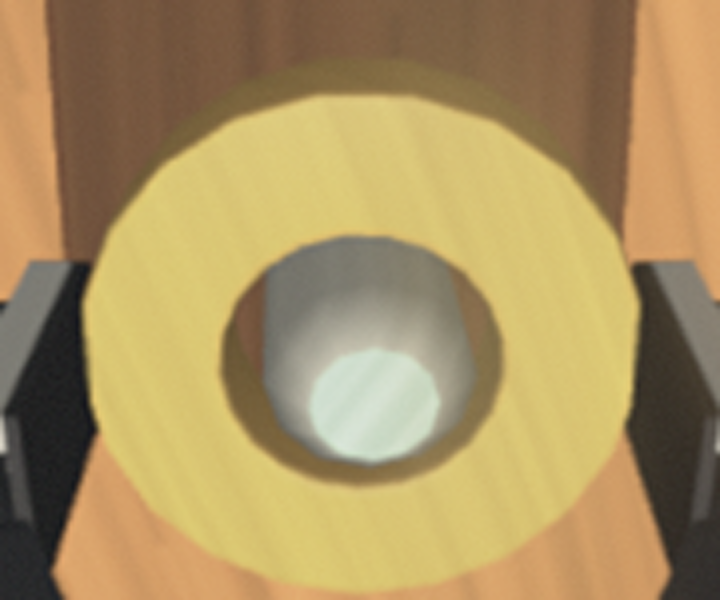

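Request:
{"fn": "play_rows", "kwargs": {"increments": [[-0.6,0,5,0,30],[-0.6,-0.2,6,0,30],[0,-0.3,6,0,30],[0,-0.3,6,0,30],[0,-0.2,4,0,30],[0,0,0,0,30]]}}

```text
t: 23.2
tool_pos: [539.4, 8.7, 37.1]
tool_rot: [0.016, 0.793, 0.608, 0.027]
ft_force: [-0.6, 0.2, -1.4]
opening: 63.3
```

```bash
python3 - <<'E'
from h import *
s=sense(); goal([538.5,8.5,30],np.deg2rad(-15))
c=camera('wrist'); save(c,'w18.png',1.4)
k=camera('side'); p=np.round(proj(k,[539,10,90],'side')).astype(int); save(k,'si18.png',4,(p[0]-70,p[1]-70,p[0]+70,p[1]+50))
E
```

```text
tcp [539.4   8.7  37.1] yawy -0.264 tilt [ 0.063  0.007 -0.998] q6 0.13 F [-0.6  0.2 -1.4] open 63.3 t 23.2
shift tool [-0.6 -1.2  7. ]
turn (tool z) -0.002 alt 3.14 -3.143
shift in final axes [-0.6 -1.2  7. ]
```

View pics/w18.png

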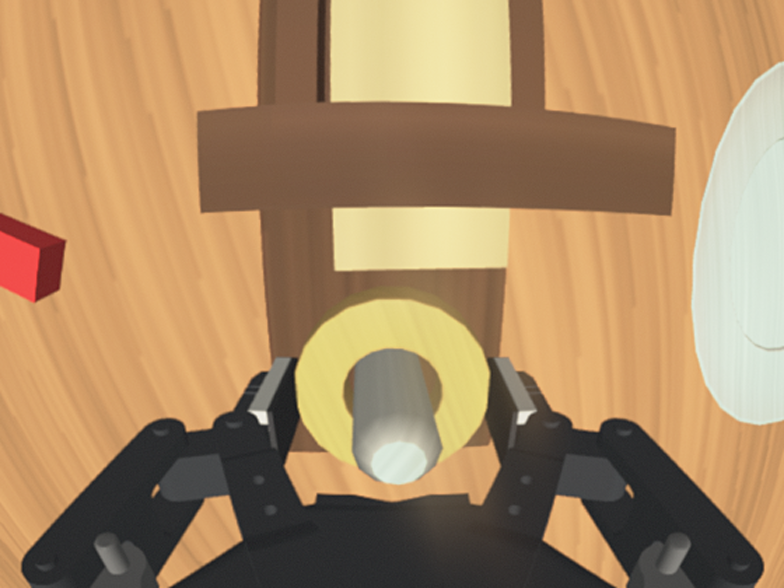

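View pics/si18.png

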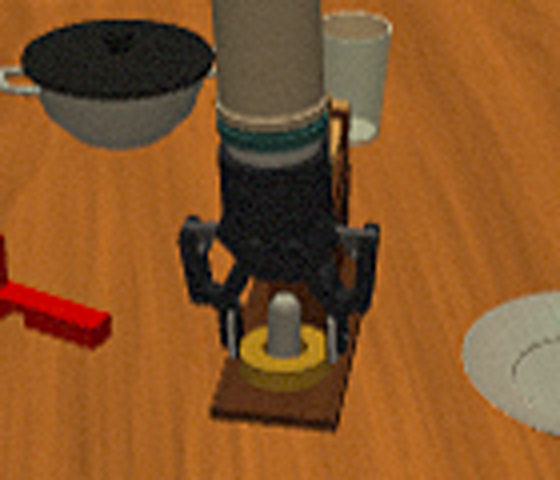

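Request:
{"fn": "play_rows", "kwargs": {"increments": [[-0.3,-0.5,4,0,30],[0,-0.3,3,0,30],[0,0,0,0,60],[0,0,0,0,90],[0,0,0,0,90],[0,-0.3,-6,0,90],[0,0,-8,0,90],[0,0,-10,0,90],[0,0,-15,0,90],[0,0,-15,0,90],[0,0,-15,0,90],[0,0,0,0,90]]}}

```text
t: 24.5
tool_pos: [536.6, 8.0, 107.7]
tool_rot: [0.02, 0.793, 0.608, 0.03]
ft_force: [-0.0, -0.9, -0.4]
opening: 76.7
```

```bash
python3 - <<'E'
from h import *
k=camera('side'); p=np.round(proj(k,[539,10,90],'side')).astype(int); save(k,'si19.png',4,(p[0]-70,p[1]-70,p[0]+70,p[1]+50))
rings(k,'side',9)
plan([505,-280,250],np.deg2rad(-75),11,100)
E
```

```text
blob [ 19 147  30  27 255] ctr [ 32.8 157.8] world@9 [-412.6  784.4] diam 298.6
blob [264 242  23  17 205] ctr [274.7 250.2] world@9 [543.5  23.4] diam 87.2
blob [283 319  25  23 332] ctr [295.1 329.7] world@9 [ 554.1 -298.1] diam 70.3
blob [224 336  22  22 269] ctr [234.5 346.3] world@9 [ 419.3 -334.3] diam 60.0
tcp [536.    8.1 106.7] yawy -0.264 q6 0.13 F [ 0.2  0.3 -0. ] open 76.6 t 24.55
[-26, 5, -13, np.float64(0.095), 100],[-25, 7, -13, np.float64(0.095), 100],[-24, 10, -13, np.float64(0.095), 100],[-24, 12, -13, np.float64(0.095), 100],[-22, 14, -13, np.float64(0.095), 100],[-21, 16, -12, np.float64(0.095), 100],[-19, 18, -12, np.float64(0.095), 100],[-18, 20, -12, np.float64(0.095), 100],[-16, 22, -12, np.float64(0.095), 100],[-14, 23, -12, np.float64(0.095), 100],[-12, 24, -12, np.float64(0.095), 100],
```

View pics/si19.png

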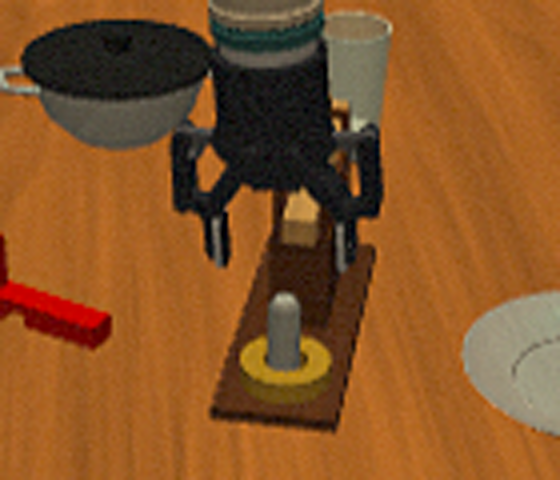

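Request:
{"fn": "play_rows", "kwargs": {"increments": [[-26,5,-13,0.095,100],[-25,7,-13,0.095,100],[-24,10,-13,0.095,100],[-24,12,-13,0.095,100],[-22,14,-13,0.095,100],[-21,16,-12,0.095,100],[-19,18,-12,0.095,100],[-18,20,-12,0.095,100],[-16,22,-12,0.095,100],[-14,23,-12,0.095,100],[0,0,0,0,100],[0,0,0,0,100]]}}

```text
t: 25.75
tool_pos: [496.3, -264.7, 224.3]
tool_rot: [-0.001, 0.987, 0.159, 0.029]
ft_force: [0.2, 0.8, 0.0]
opening: 85.3
```

```bash
python3 - <<'E'
from h import *
goal([553.5,-299,120],np.deg2rad(-15))
c=camera('wrist'); rings(c,z=18); print(np.round(sense()['joint_pos'],3))
plan([553.5,-299,120],np.deg2rad(-15),11,100)
E
```

```text
tcp [ 496.3 -264.7  224.3] yawy -1.251 tilt [ 0.057  0.012 -0.998] q6 0.6 F [0.2 0.8 0. ] open 85.3 t 25.75
shift tool [ 37.4  49.8 107. ]
turn (tool z) -0.989 alt 2.153 -4.13
shift in final axes [-24.3  63.4 103.5]
blob [  49   62   45   55 1279] ctr [73.2 89.4] world@18 [538.9  13.6] diam 73.9
blob [ 299  125   54   53 1533] ctr [325.5 150.7] world@18 [ 554.1 -298.4] diam 57.2
blob [293 253  42  39 693] ctr [313.7 271.9] world@18 [ 418.8 -333.9] diam 49.2
[-0.641  0.245  1.596  0.045  1.262  0.596]
tcp [ 496.5 -264.7  224.3] yawy -1.25 q6 0.6 F [-0.5  0.8 -0.5] open 85.3 t 25.8
[3, 5, 10, np.float64(-0.09), 100],[3, 5, 10, np.float64(-0.09), 100],[3, 5, 10, np.float64(-0.09), 100],[2, 5, 10, np.float64(-0.09), 100],[2, 6, 10, np.float64(-0.09), 100],[1, 6, 10, np.float64(-0.09), 100],[0, 6, 10, np.float64(-0.09), 100],[0, 6, 10, np.float64(-0.09), 100],[-1, 6, 10, np.float64(-0.09), 100],[-1, 6, 9, np.float64(-0.09), 100],[-2, 6, 9, np.float64(-0.09), 100],
```

Request:
{"fn": "play_rows", "kwargs": {"increments": [[3,5,9,-0.09,100],[3,5,9,-0.09,100],[3,5,9,-0.09,100],[2,5,9,-0.09,100],[2,5,9,-0.09,100],[1,5,9,-0.09,100],[0,5,9,-0.09,100],[0,5,9,-0.09,100],[-1,5,9,-0.09,100],[-1,5,9,-0.09,100],[-2,5,6,-0.09,100],[0,0,0,0,100]]}}

```text
t: 27.0
tool_pos: [548.8, -277.3, 117.2]
tool_rot: [0.002, 0.772, 0.635, 0.025]
ft_force: [-0.2, 0.7, 0.3]
opening: 85.3
```

```bash
python3 - <<'E'
from h import *
goal([554,-298.5,16],np.deg2rad(-15))
c=camera('wrist'); rings(c,z=18); save(c,'w20.png',1.4)
E
```

```text
tcp [ 548.8 -277.3  117.2] yawy -0.195 tilt [ 0.042  0.028 -0.999] q6 -0.44 F [-0.2  0.7  0.3] open 85.3 t 27.0
shift tool [-23.4   5.6 100.7]
turn (tool z) 0.067 alt 3.209 -3.075
shift in final axes [-22.7   6.9 100.8]
blob [ 251  205   73   69 2720] ctr [286.3 238.5] world@18 [ 553.9 -298.2] diam 57.4
blob [119 279  29  28 360] ctr [130.1 289.7] world@18 [ 413.1 -322.5] diam 41.7
```

View pics/w20.png

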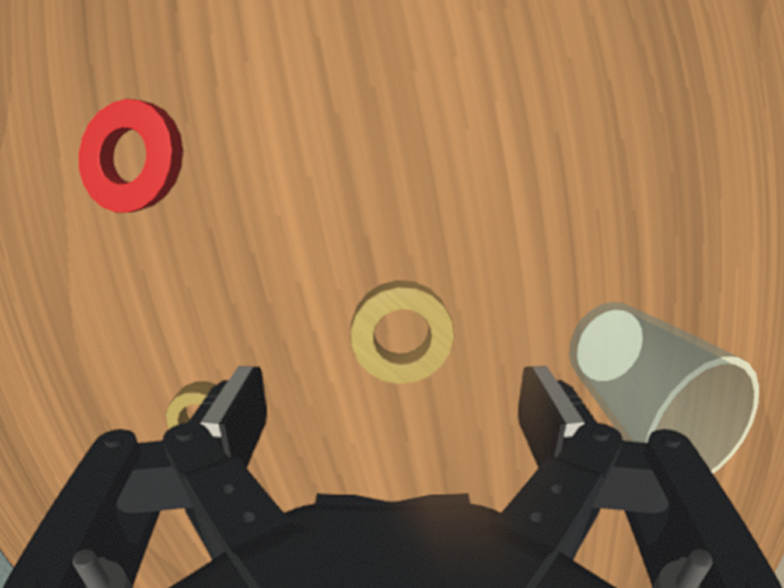

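Request:
{"fn": "play_rows", "kwargs": {"increments": [[-5,1,12,0.03,88],[-5,1,12,0.03,88],[-4,1,12,0,88],[-4,1,12,0,88],[-3,1,12,0,88],[-2,1,10,0,88],[0,0,10,0,88],[0,0,6,0,88],[0,0,4,0,88],[0,0,0,0,88]]}}

```text
t: 28.05
tool_pos: [551.6, -298.3, 18.1]
tool_rot: [-0.0, 0.794, 0.607, 0.025]
ft_force: [0.0, -0.2, 1.1]
opening: 75.1
```

```bash
python3 - <<'E'
from h import *
goal([554,-298.3,14],np.deg2rad(-15))
c=camera('wrist'); rings(c,z=18); save(c,'w21.png',1.4)
E
```

```text
tcp [ 551.6 -298.3   18.1] yawy -0.265 tilt [ 0.039  0.031 -0.999] q6 -0.41 F [ 0.  -0.2  1.1] open 75.1 t 28.05
shift tool [0.5 2.2 4.1]
turn (tool z) -0.003 alt 3.138 -3.145
shift in final axes [0.5 2.2 4.1]
blob [ 224  218  122  109 6989] ctr [283.9 270.4] world@18 [ 553.8 -298.4] diam 57.3
blob [114 374  13  19 110] ctr [120.1 383.6] world@18 [ 433.2 -348.9] diam 22.7
```

View pics/w21.png

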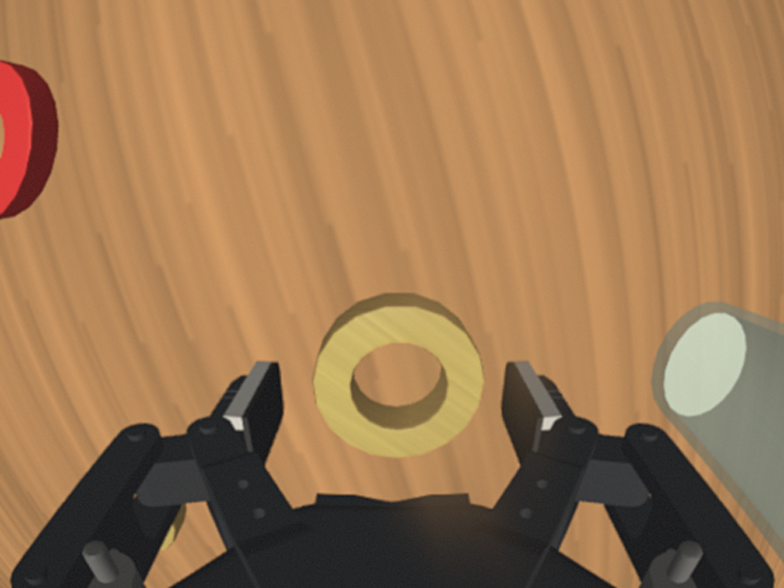

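Request:
{"fn": "play_rows", "kwargs": {"increments": [[0.5,2,3,0,88],[0,0,0,0,60],[0,0,0,0,30],[0,0,0,0,30],[0,0,0,0,30],[0,0,-4,0,30],[0,0,-8,0,30],[0,0,-10,0,30],[0,0,-10,0,30],[0,0,-10,0,30],[0,0,0,0,30]]}}

```text
t: 29.2
tool_pos: [553.9, -300.5, 64.8]
tool_rot: [0.003, 0.794, 0.608, 0.026]
ft_force: [0.6, 0.2, -0.9]
opening: 54.9
```

```bash
python3 - <<'E'
from h import *
s=sense()
c=camera('wrist'); rings(c,z=s['tool_pos'][2]+3); save(c,'w22.png',1.4)
c=camera('scene'); rings(c,'scene')
plan([539,-10,130],np.deg2rad(-15),11,30)
E
```

```text
blob [ 219  220  122  108 7100] ctr [279.6 271.8] world@67 [ 554.6 -299.2] diam 57.0
blob [ 84 296  34  32 478] ctr [ 96.1 308. ] world@67 [ 456.7 -298.1] diam 31.1
blob [ 160    0   66   57 1919] ctr [191.3  25.9] world@9 [-1222.3  -888.5] diam 1076.1
blob [ 268    0  143  136 4293] ctr [315.6  63.3] world@9 [-925.4 -260.3] diam 1843.8
blob [ 432    0   57   37 1193] ctr [460.1  12.6] world@9 [-1674.    834.5] diam 806.4
blob [488   0  24  48 545] ctr [498.9  20.1] world@9 [-1613.6   988.3] diam 971.7
blob [505  26  55  34 568] ctr [525.6  49.8] world@9 [-1254.5  1022. ] diam 531.1
blob [485  37  10  31 136] ctr [489.5  51.1] world@9 [-1075.6   825.3] diam 440.9
blob [137  45  27  28 186] ctr [150.7  58.8] world@9 [-668.1 -892.6] diam 367.7
blob [160  55  24  29 119] ctr [171.4  69.3] world@9 [-557.8 -736.1] diam 348.7
blob [ 497   62   63   83 1418] ctr [545.9 109.7] world@9 [-548.6  964.3] diam 855.5
blob [ 108   71   54   90 1579] ctr [135.5 116.5] world@9 [-124.8 -728. ] diam 855.1
blob [484  97  12  26 126] ctr [489.7 114.4] world@9 [-399.5  730.2] diam 237.4
blob [271 110  85 
[... 218 characters left out ...]
lob [112 220  27  17 321] ctr [124.5 228.4] world@9 [ 583.3 -414.7] diam 75.9
blob [257 226  23  15 198] ctr [268.1 233.9] world@9 [521.6   1.8] diam 68.5
blob [415 250  29  20 373] ctr [428.2 259.1] world@9 [540.  452.2] diam 78.2
tcp [ 553.1 -299.9   63.3] yawy -0.264 q6 -0.4 F [-0.4 -0.2 -0.9] open 55.6 t 29.3
[25, -8, -5, np.float64(-0.0), 30],[25, -8, -5, np.float64(-0.0), 30],[25, -8, -5, np.float64(-0.0), 30],[25, -8, -5, np.float64(-0.0), 30],[25, -8, -5, np.float64(-0.0), 30],[25, -8, -5, np.float64(-0.0), 30],[25, -8, -5, np.float64(-0.0), 30],[25, -8, -5, np.float64(-0.0), 30],[25, -8, -5, np.float64(-0.0), 30],[25, -8, -5, np.float64(-0.0), 30],[25, -8, -5, np.float64(-0.0), 30],
```

View pics/w22.png

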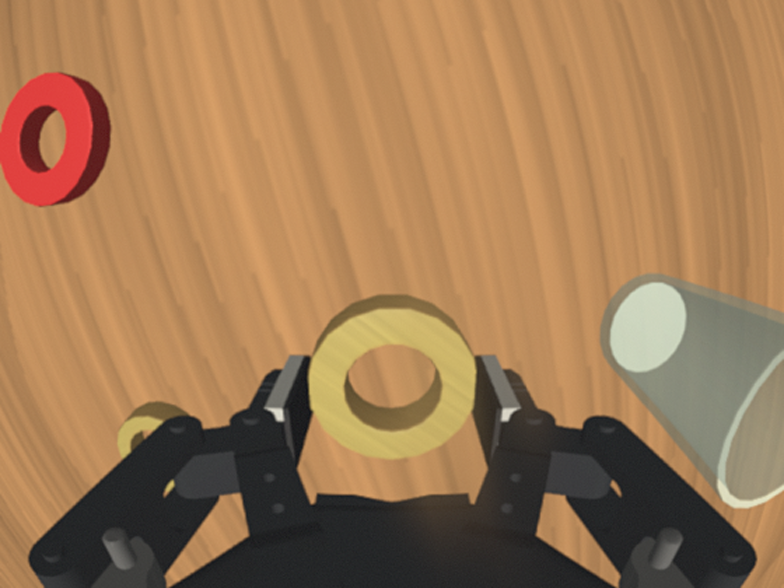

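Request:
{"fn": "play_rows", "kwargs": {"increments": [[20,-6,-10,0,30],[25,-8,-10,0,30],[25,-8,-10,0,30],[25,-8,-10,0,30],[25,-8,-8,0,30],[25,-8,-6,0,30],[25,-8,-4,0,30],[25,-8,-2,0,30],[25,-8,0,0,30],[25,-8,0,0,30],[20,-6,0,0,30],[0,0,0,0,30]]}}

```text
t: 30.5
tool_pos: [529.7, -1.5, 133.5]
tool_rot: [-0.006, 0.794, 0.608, 0.025]
ft_force: [0.2, -1.1, -0.6]
opening: 55.1
```

```bash
python3 - <<'E'
from h import *
s=sense(); goal([539,8.5,105],np.deg2rad(-15))
c=camera('wrist'); rings(c,z=s['tool_pos'][2]+3); save(c,'w23.png',1.4)
E
```

```text
tcp [529.7  -1.5 133.5] yawy -0.265 tilt [ 0.032  0.039 -0.999] q6 0.08 F [ 0.2 -1.1 -0.6] open 55.1 t 30.5
shift tool [10.8  5.8 29.1]
turn (tool z) -0.003 alt 3.139 -3.144
shift in final axes [10.8  5.8 29.1]
blob [312   0   5  29  93] ctr [314.   12.9] world@136 [573.8 106.5] diam 13.0
blob [  219   158   122   170 10238] ctr [282.4 246. ] world@136 [534.9  12. ] diam 81.5
```

View pics/w23.png

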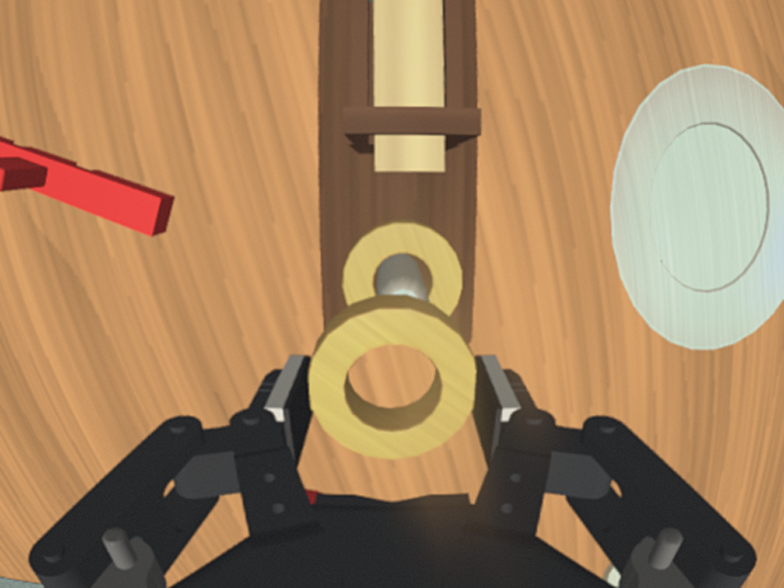

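Request:
{"fn": "play_rows", "kwargs": {"increments": [[4,2,6,0,30],[3,2,6,0,30],[2,1,6,0,30],[1,0,6,0,30],[0,0,5,0,30],[0,0,3,0,30],[0,0,0,0,30]]}}

```text
t: 31.25
tool_pos: [538.4, 5.1, 97.8]
tool_rot: [-0.006, 0.795, 0.606, 0.023]
ft_force: [-0.5, 0.7, -1.5]
opening: 55.0
```

```bash
python3 - <<'E'
from h import *
s=sense(); goal([538,8,s['tool_pos'][2]],np.deg2rad(-15))
c=camera('wrist'); save(c,'w24.png',4,(190,190,370,340))
for p in [(279.6,265)]: print(at_z(c,p,'wrist',78))
E
```

```text
tcp [538.4   5.1  97.8] yawy -0.268 tilt [ 0.03   0.037 -0.999] q6 0.09 F [-0.5  0.7 -1.5] open 55.0 t 31.25
shift tool [ 2.7 -1.1  0.1]
turn (tool z) -0.006 alt 3.135 -3.148
shift in final axes [ 2.7 -1.1  0.1]
[538.01433048   2.16900094  78.        ]
```

View pics/w24.png

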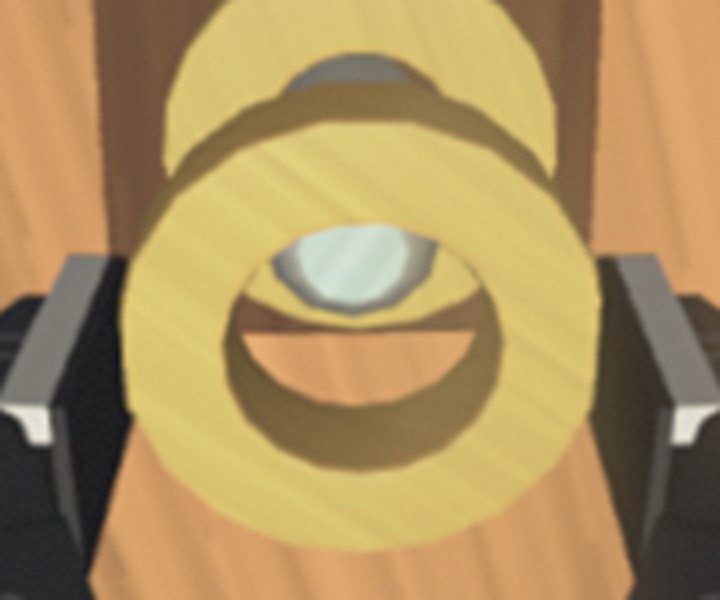

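Request:
{"fn": "play_rows", "kwargs": {"increments": [[2,-1,2,0,30],[0.5,-0.2,5,0,30],[-0.3,-0.2,7,0,30],[-0.3,-0.1,7,0,30],[-0.3,-0.1,7,0,30],[0,0,0,0,30]]}}

```text
t: 31.9
tool_pos: [538.4, 8.2, 68.2]
tool_rot: [-0.005, 0.795, 0.606, 0.023]
ft_force: [0.1, 1.0, -0.8]
opening: 55.1
```

```bash
python3 - <<'E'
from h import *
s=sense(); goal([538,8,48],np.deg2rad(-15))
c=camera('wrist'); save(c,'w25.png',4,(190,190,370,340))
E
```

```text
tcp [538.4   8.2  68.2] yawy -0.268 tilt [ 0.031  0.037 -0.999] q6 0.09 F [ 0.1  1.  -0.8] open 55.1 t 31.9
shift tool [-1.2 -0.7 20.2]
turn (tool z) -0.006 alt 3.135 -3.148
shift in final axes [-1.2 -0.7 20.2]
```

View pics/w25.png

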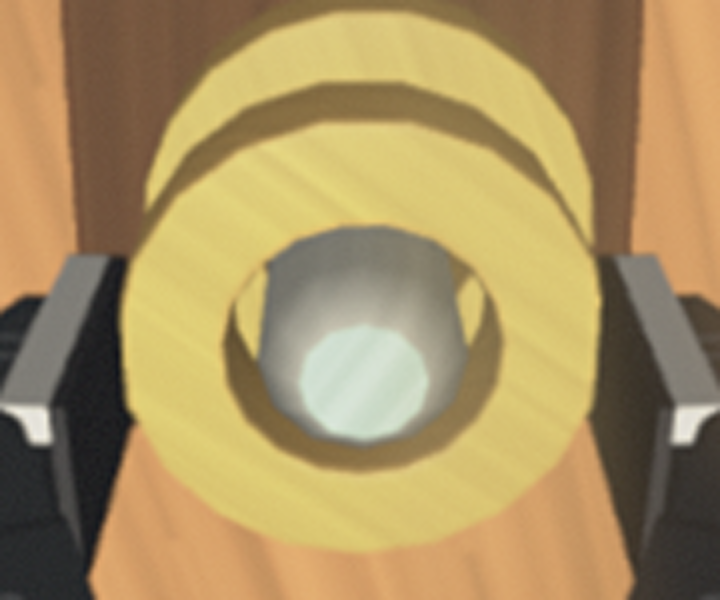

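Request:
{"fn": "play_rows", "kwargs": {"increments": [[-0.3,-0.2,6,0,30],[-0.3,-0.1,6,0,30],[-0.3,-0.1,5,0,30],[0,0,0,0,50],[0,0,0,0,80],[0,0,0,0,80],[0,0,-6,0,80],[0,0,-10,0,80],[0,0,-12,0,80],[0,0,-15,0,80],[0,0,-15,0,80],[0,0,0,0,80]]}}

```text
t: 33.15
tool_pos: [538.9, 5.4, 115.3]
tool_rot: [-0.003, 0.795, 0.606, 0.026]
ft_force: [-0.2, -1.0, 0.7]
opening: 68.5
```

```bash
python3 - <<'E'
from h import *
s=sense()
k=camera('side'); p=np.round(proj(k,[539,10,90],'side')).astype(int); save(k,'si26.png',4,(p[0]-70,p[1]-70,p[0]+70,p[1]+50))
rings(k,'side',9)
k=camera('scene'); p=np.round(proj(k,[539,10,90],'scene')).astype(int); save(k,'sc26.png',4,(p[0]-70,p[1]-70,p[0]+70,p[1]+50))
plan([419,-290,150],np.deg2rad(-15),11,85)
E
```

```text
blob [ 16 148  34  26 283] ctr [ 32.1 158.1] world@9 [-428.2  778.6] diam 296.2
blob [264 237  23  22 248] ctr [274.7 248.2] world@9 [541.7  36.6] diam 113.8
blob [224 336  22  22 267] ctr [234.6 346.4] world@9 [ 419.3 -334.3] diam 59.9
tcp [537.5   5.6 113.3] yawy -0.268 q6 0.1 F [ 0.7 -0.8 -1.1] open 68.3 t 33.25
[-29, -3, -5, np.float64(-0.001), 85],[-29, -3, -5, np.float64(-0.001), 85],[-29, -3, -5, np.float64(-0.001), 85],[-29, -3, -5, np.float64(-0.001), 85],[-29, -3, -5, np.float64(-0.001), 85],[-29, -3, -5, np.float64(-0.001), 85],[-29, -3, -5, np.float64(-0.001), 85],[-29, -3, -5, np.float64(-0.001), 85],[-29, -3, -5, np.float64(-0.001), 85],[-29, -3, -5, np.float64(-0.001), 85],[-29, -3, -5, np.float64(-0.001), 85],
```

View pics/si26.png

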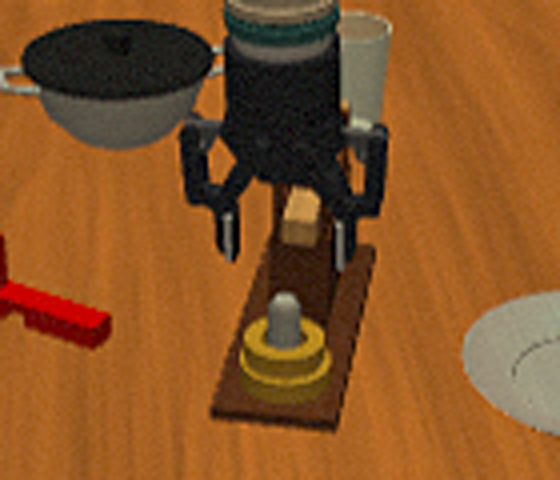

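View pics/sc26.png

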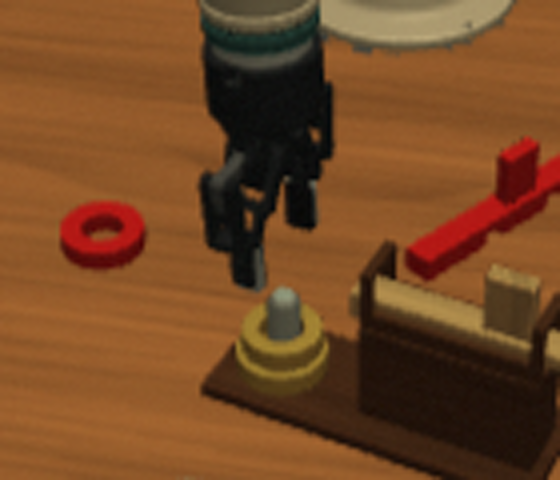

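Ring2 sits on ring1 (side crop around (285,345)). On to ring3 at about (419,-334).

Request:
{"fn": "play_rows", "kwargs": {"increments": [[-26,-3,-8,0,85],[-29,-3,-8,0,85],[-29,-3,-6,0,85],[-29,-3,-4,0,85],[-29,-3,0,0,85],[-29,-3,0,0,85],[-29,-3,0,0,85],[-29,-3,2,0,85],[-29,-3,4,0,85],[-29,-3,6,0,85],[-25,-3,6,0,85],[0,0,0,0,85]]}}

```text
t: 34.45
tool_pos: [414.6, -294.2, 97.9]
tool_rot: [-0.01, 0.794, 0.608, 0.022]
ft_force: [0.1, 0.2, 0.6]
opening: 72.8
```

```bash
python3 - <<'E'
from h import *
s=sense(); goal([419,-334,15],np.deg2rad(-15))
c=camera('wrist'); rings(c,z=18); save(c,'w27.png',1.4)
E
```

```text
tcp [ 414.6 -294.2   97.9] yawy -0.265 tilt [ 0.023  0.043 -0.999] q6 -0.55 F [0.1 0.2 0.6] open 72.8 t 34.45
shift tool [-41.2  13.8  81.2]
turn (tool z) -0.003 alt 3.139 -3.144
shift in final axes [-41.3  13.7  81.2]
blob [ 265  243   66   59 1740] ctr [296.6 271.5] world@18 [ 417.4 -333.4] diam 50.2
```

View pics/w27.png

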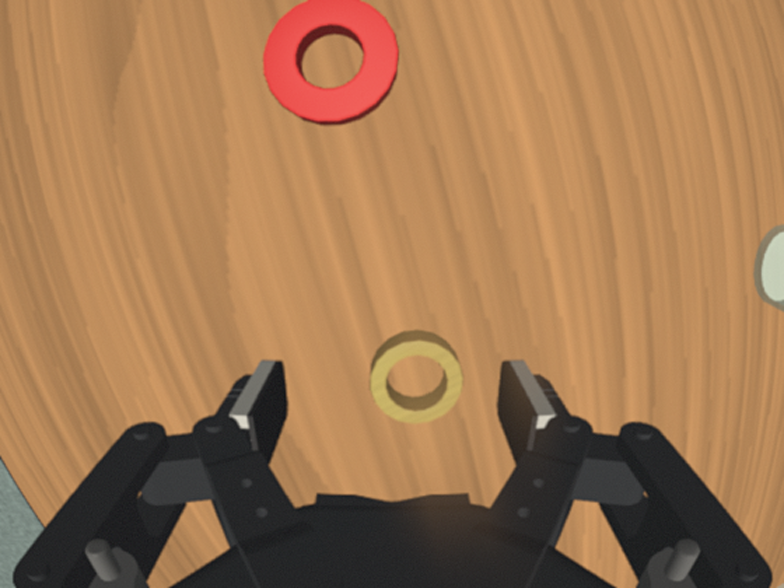

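Request:
{"fn": "play_rows", "kwargs": {"increments": [[-9,3,12,0,80],[-9,3,12,0,80],[-8,2,12,0,80],[-7,2,12,0,80],[-5,1,10,0,80],[-3,1,10,0,80],[0,0,7,0,80],[0,0,3,0,80],[0,0,0,0,80]]}}

```text
t: 35.4
tool_pos: [418.6, -330.7, 9.5]
tool_rot: [-0.013, 0.793, 0.609, 0.023]
ft_force: [0.1, 0.1, 0.1]
opening: 68.1
```

```bash
python3 - <<'E'
from h import *
s=sense(); goal([417.5,-333.4,14.5],np.deg2rad(-15))
c=camera('wrist'); rings(c,z=18); save(c,'w28.png',1.4)
E
```

```text
tcp [ 418.6 -330.7    9.5] yawy -0.261 tilt [ 0.02   0.049 -0.999] q6 -0.62 F [0.1 0.1 0.1] open 68.1 t 35.4
shift tool [-2.7 -0.4 -5.1]
turn (tool z) 0.001 alt 3.143 -3.14
shift in final axes [-2.7 -0.3 -5.1]
blob [ 226  241  110   96 4581] ctr [280.  286.7] world@18 [ 418.  -333.8] diam 49.1
```

View pics/w28.png

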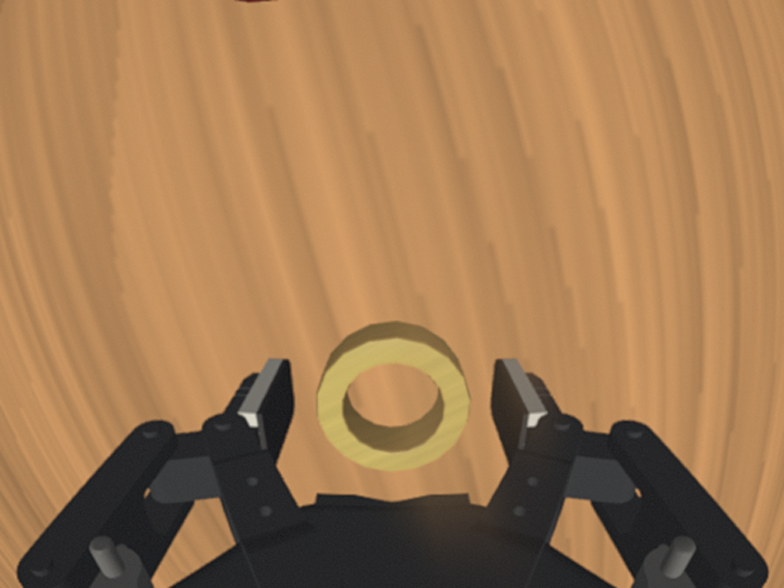

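Back up about 6 mm, centre, grip, lift.

Request:
{"fn": "play_rows", "kwargs": {"increments": [[-1.5,0,-3,0,80],[-1.5,0,-3,0,80],[0,0,0,0,50],[0,0,0,0,25],[0,0,0,0,25],[0,0,0,0,25],[0,0,-4,0,25],[0,0,-8,0,25],[0,0,-10,0,25],[0,0,-10,0,25],[0,0,-10,0,25],[0,0,0,0,25]]}}

```text
t: 36.65
tool_pos: [417.9, -337.2, 65.0]
tool_rot: [-0.01, 0.792, 0.609, 0.023]
ft_force: [-0.2, 1.0, 0.1]
opening: 46.7
```

```bash
python3 - <<'E'
from h import *
s=sense()
c=camera('wrist'); rings(c,z=s['tool_pos'][2]+2); save(c,'w29.png',1.4)
plan([532,-5,135],np.deg2rad(-15),12,25)
E
```

```text
blob [ 228  225  104   95 4345] ctr [279.5 271. ] world@66 [ 418.6 -335.5] diam 48.6
tcp [ 417.6 -336.9   64.4] yawy -0.26 q6 -0.62 F [-0.8  0.3 -1. ] open 46.9 t 36.7
[29, 2, -4, np.float64(0.0), 25],[29, 2, -4, np.float64(0.0), 25],[29, 2, -4, np.float64(0.0), 25],[29, 2, -4, np.float64(0.0), 25],[29, 2, -4, np.float64(0.0), 25],[29, 2, -4, np.float64(0.0), 25],[29, 2, -4, np.float64(0.0), 25],[29, 2, -4, np.float64(0.0), 25],[29, 2, -4, np.float64(0.0), 25],[29, 2, -4, np.float64(0.0), 25],[29, 2, -4, np.float64(0.0), 25],[29, 2, -4, np.float64(0.0), 25],
```

View pics/w29.png

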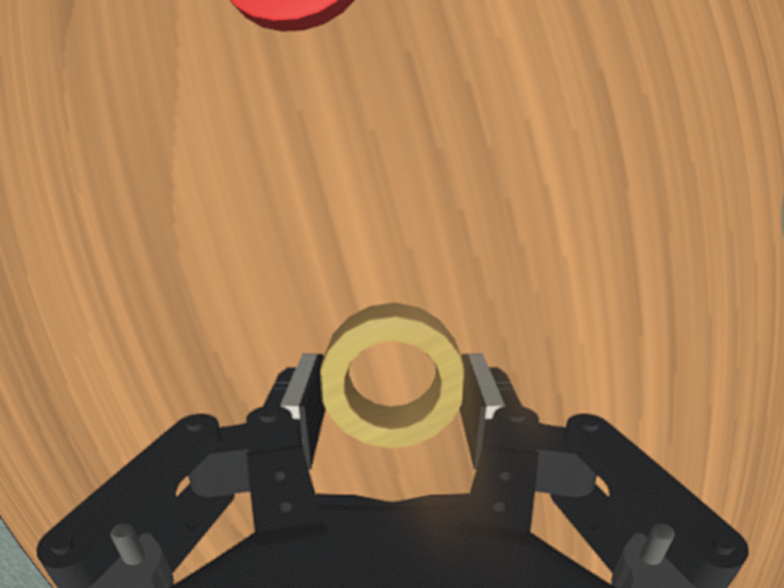

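Request:
{"fn": "play_rows", "kwargs": {"increments": [[24,2,-10,0,25],[29,2,-10,0,25],[29,2,-10,0,25],[29,2,-10,0,25],[29,2,-8,0,25],[29,2,-6,0,25],[29,2,-4,0,25],[29,2,-2,0,25],[29,2,0,0,25],[29,2,0,0,25],[29,2,0,0,25],[22,2,0,0,25]]}}

```text
t: 37.9
tool_pos: [527.0, -11.6, 141.7]
tool_rot: [-0.013, 0.795, 0.607, 0.022]
ft_force: [0.6, -0.7, -0.1]
opening: 47.2
```

Request:
{"fn": "play_rows", "kwargs": {"increments": [[0,0,0,0,25],[0,0,0,0,25]]}}

```text
t: 38.1
tool_pos: [527.0, -9.1, 141.2]
tool_rot: [-0.013, 0.793, 0.608, 0.022]
ft_force: [0.1, 0.4, -0.4]
opening: 46.9
```

```bash
python3 - <<'E'
from h import *
s=sense(); goal([538,7.5,104],np.deg2rad(-15))
c=camera('wrist'); rings(c,z=s['tool_pos'][2]+2); save(c,'w30.png',1.4)
E
```

```text
tcp [527.   -9.1 141.2] yawy -0.262 tilt [ 0.019  0.048 -0.999] q6 0.05 F [ 0.1  0.4 -0.4] open 46.9 t 38.1
shift tool [17.   6.1 38.1]
turn (tool z) -0.001 alt 3.141 -3.142
shift in final axes [17.   6.2 38.1]
blob [ 248  148   84   79 3624] ctr [290.3 182.8] world@143 [542.   29.6] diam 36.0
blob [ 228  225  105   95 4362] ctr [279.6 270.8] world@143 [527.7  -7.3] diam 48.5
```

View pics/w30.png

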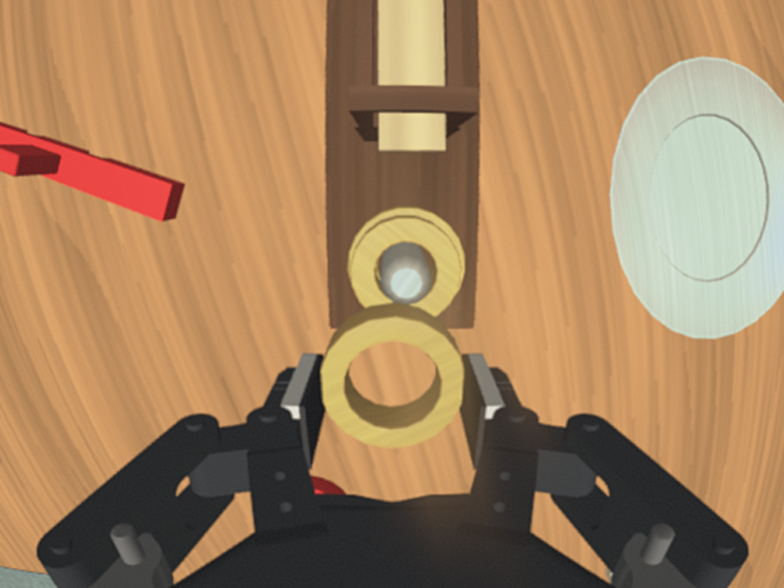

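Request:
{"fn": "play_rows", "kwargs": {"increments": [[4,2,6,0,25],[4,2,6,0,25],[4,1,6,0,25],[3,1,6,0,25],[2,0,6,0,25],[0,0,6,0,25],[0,0,0,0,25],[0,0,0,0,25]]}}

```text
t: 38.95
tool_pos: [537.2, 5.5, 101.4]
tool_rot: [-0.014, 0.795, 0.606, 0.021]
ft_force: [0.4, 0.4, -0.3]
opening: 47.0
```

```bash
python3 - <<'E'
from h import *
s=sense(); goal([538,7.5,66],np.deg2rad(-15))
c=camera('wrist'); save(c,'w31.png',4,(190,190,370,340))
E
```

```text
tcp [537.2   5.5 101.4] yawy -0.268 tilt [ 0.015  0.048 -0.999] q6 0.08 F [ 0.4  0.4 -0.3] open 47.0 t 38.95
shift tool [ 0.4  0.2 35.5]
turn (tool z) -0.006 alt 3.136 -3.148
shift in final axes [ 0.4  0.2 35.5]
```

View pics/w31.png

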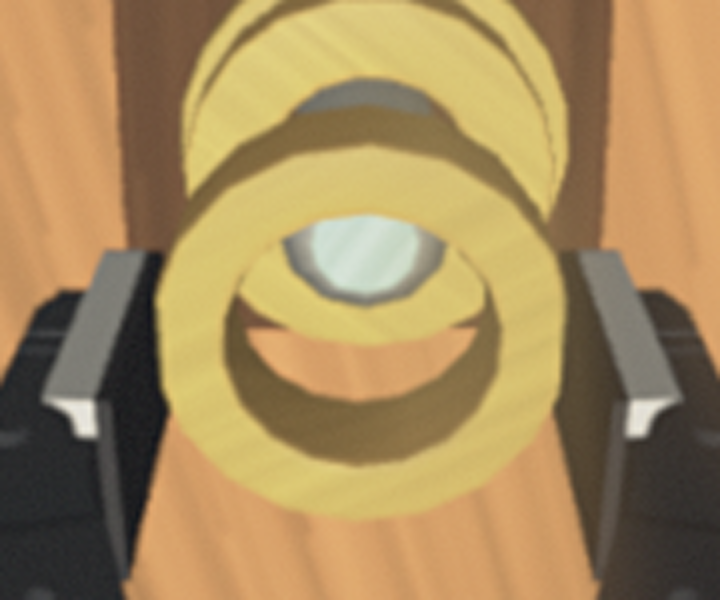

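Request:
{"fn": "play_rows", "kwargs": {"increments": [[2,0,2,0,25],[0,0.2,6,0,25],[-0.4,0,6,0,25],[-0.3,0,6,0,25],[-0.3,0,6,0,25],[0,0,0,0,25]]}}

```text
t: 39.6
tool_pos: [538.3, 7.7, 73.9]
tool_rot: [-0.014, 0.795, 0.606, 0.021]
ft_force: [-0.5, -0.8, -0.8]
opening: 47.0
```

```bash
python3 - <<'E'
from h import *
s=sense(); goal([538,7.5,66],np.deg2rad(-15))
c=camera('wrist'); save(c,'w32.png',4,(190,190,370,340))
E
```

```text
tcp [538.3   7.7  73.9] yawy -0.268 tilt [ 0.016  0.047 -0.999] q6 0.08 F [-0.5 -0.8 -0.8] open 47.0 t 39.6
shift tool [-0.6 -0.3  7.9]
turn (tool z) -0.006 alt 3.135 -3.148
shift in final axes [-0.6 -0.3  7.9]
```

View pics/w32.png

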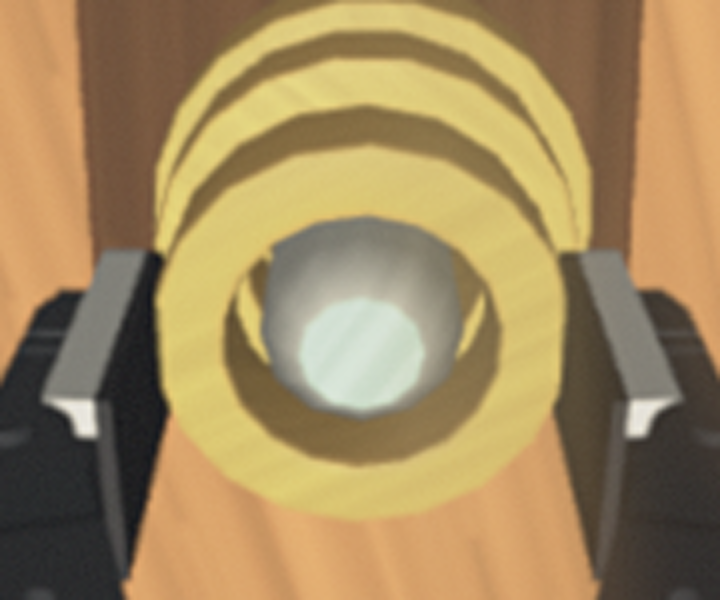

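Request:
{"fn": "play_rows", "kwargs": {"increments": [[-0.3,-0.1,4,0,25],[-0.2,0,3,0,25],[0,0,0,0,45],[0,0,0,0,70],[0,0,0,0,70],[0,0,-6,0,70],[0,0,-10,0,70],[0,0,-15,0,70],[0,0,-20,0,70],[0,0,-20,0,70],[0,0,-20,0,70],[0,0,0,0,70]]}}

```text
t: 40.85
tool_pos: [538.5, 2.6, 166.7]
tool_rot: [-0.011, 0.795, 0.606, 0.023]
ft_force: [-0.1, 0.4, -0.0]
opening: 59.7
```

```bash
python3 - <<'E'
from h import *
s=sense()
a=[]
for n in ('side','scene'):
    k=camera(n); p=np.round(proj(k,[539,10,60],n)).astype(int); im=np.array(k['pixels'])[p[1]-45:p[1]+45,p[0]-45:p[0]+45,::-1]; a.append(cv2.resize(im,(390,390),interpolation=cv2.INTER_CUBIC))
cv2.imwrite('pics/c33.png',np.hstack(a))
c=camera('wrist')
for x in spot_point('fin_top','wrist')[:3]: print(x['conf'],np.round(x['xy'],1),np.round(at_z(c,x['xy'],'wrist',155),1))
save(c,'w33.png',1.4)
plan([582.6,168.3,200],np.deg2rad(-15),8,60)
E
```

```text
0.68 [ 13.7 135.7] [410.7 113.3 155. ]
tcp [535.6   3.1 162.3] yawy -0.268 q6 0.09 F [-0.3  0.6 -0.6] open 59.8 t 41.05
[22, 0, -4, np.float64(-0.001), 60],[22, 0, -4, np.float64(-0.001), 60],[22, 0, -4, np.float64(-0.001), 60],[22, 0, -4, np.float64(-0.001), 60],[22, 0, -4, np.float64(-0.001), 60],[22, 0, -4, np.float64(-0.001), 60],[22, 0, -4, np.float64(-0.001), 60],[22, 0, -4, np.float64(-0.001), 60],
```

View pics/c33.png

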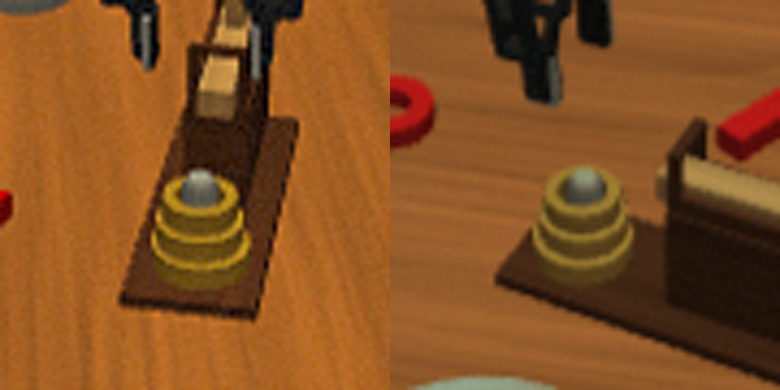

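View pics/w33.png

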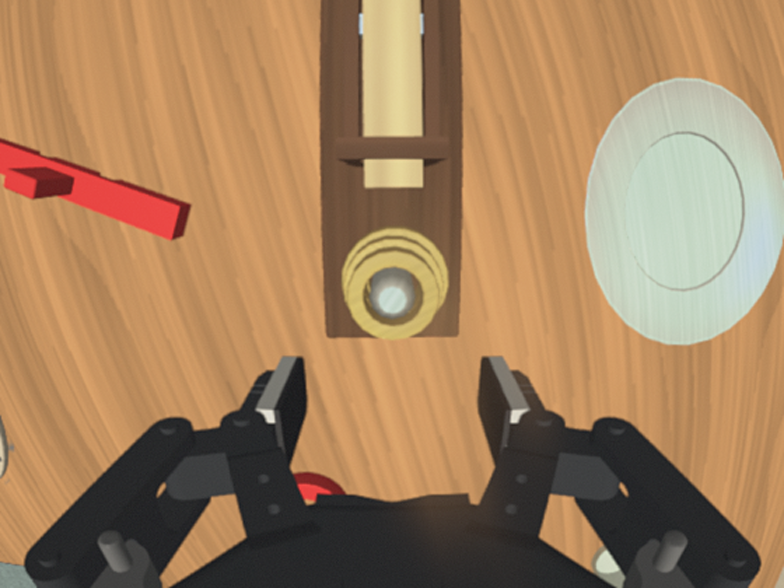

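Three rings are stacked in order, and the post tip is visible above ring3. Now the bar.

Request:
{"fn": "play_rows", "kwargs": {"increments": [[18,0,-12,0,60],[22,0,-12,0,60],[22,0,-10,0,60],[22,0,-8,0,60],[22,0,-4,0,60],[22,0,0,0,60],[22,0,0,0,60],[14,0,0,0,60],[0,0,0,0,60],[0,0,0,0,60]]}}

```text
t: 42.05
tool_pos: [573.2, 163.7, 204.0]
tool_rot: [-0.022, 0.796, 0.605, 0.009]
ft_force: [-0.3, 0.5, -1.1]
opening: 51.5
```

```bash
python3 - <<'E'
from h import *
c=camera('wrist')
for x in spot_point('fin_top','wrist')[:3]: print(x['conf'],np.round(x['xy'],1),np.round(at_z(c,x['xy'],'wrist',155),1))
save(c,'w34.png',1.4)
goal([582.6,168.3,130],np.deg2rad(-15))
E
```

```text
0.83 [290.4 226.2] [580.7 170.9 155. ]
tcp [573.3 163.3 204.3] yawy -0.27 tilt [-0.012  0.046 -0.999] q6 0.39 F [ 0.1  0.3 -0.3] open 50.9 t 42.15
shift tool [ 4.2  9.4 74.4]
turn (tool z) -0.009 alt 3.133 -3.15
shift in final axes [ 4.2  9.5 74.4]
```

View pics/w34.png

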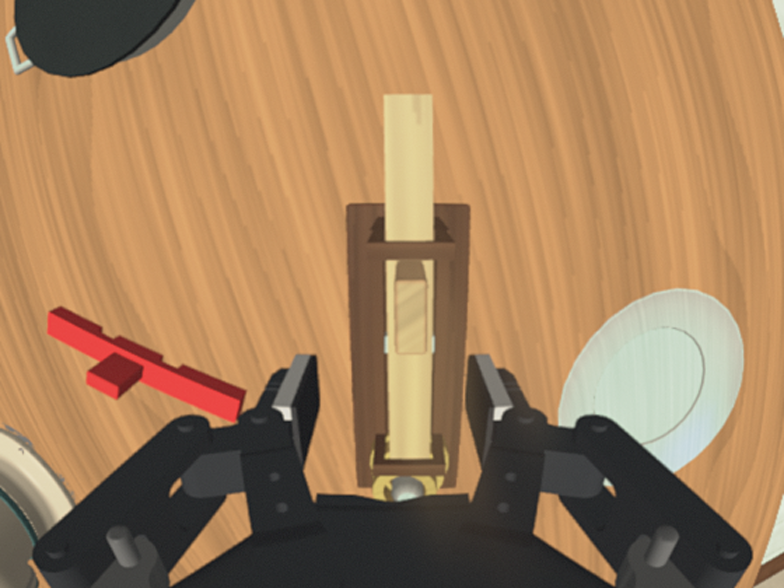

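Request:
{"fn": "play_rows", "kwargs": {"increments": [[1,3,10,0,60],[1,3,12,0,60],[1,2,12,0,60],[1,1,12,0,60],[0,0,10,0,60],[0,0,8,0,60],[0,0,5,0,60],[0,0,0,0,60]]}}

```text
t: 42.95
tool_pos: [581.5, 165.1, 127.4]
tool_rot: [-0.023, 0.797, 0.603, 0.007]
ft_force: [-0.0, -0.8, -0.5]
opening: 50.9
```

```bash
python3 - <<'E'
from h import *
c=camera('wrist')
save(c,'w35.png',1.4)
goal([582.6,169,130],np.deg2rad(-15))
E
```

```text
tcp [581.7 165.1 127.9] yawy -0.274 tilt [-0.015  0.045 -0.999] q6 0.39 F [0.4 0.3 0.1] open 51.1 t 43.0
shift tool [ 4.1 -0.3 -2. ]
turn (tool z) -0.012 alt 3.129 -3.154
shift in final axes [ 4.1 -0.2 -2. ]
```

View pics/w35.png

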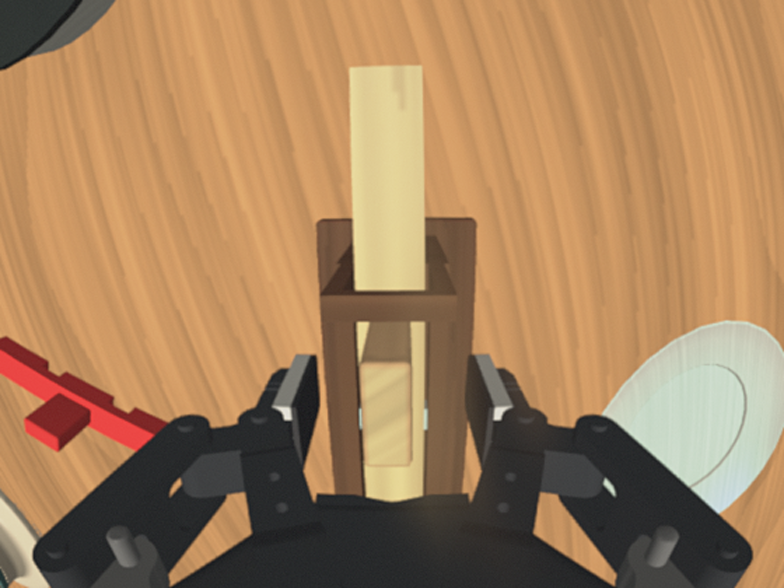

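Request:
{"fn": "play_rows", "kwargs": {"increments": [[3,0,-1,-0.012,60],[0,0,0,0,30],[0,0,0,0,0],[0,0,0,0,0],[0,0,0,0,0],[0,0,0,0,0],[0,0,-4,0,0],[0,0,-4,0,0],[0,0,-4,0,0],[0,0,-2,0,0],[0,0,0,0,0]]}}

```text
t: 44.1
tool_pos: [583.7, 167.7, 146.1]
tool_rot: [-0.021, 0.793, 0.609, 0.009]
ft_force: [0.0, 1.0, -1.6]
opening: 13.2
```

```bash
python3 - <<'E'
from h import *
goal([565.5,102.5,143],np.deg2rad(-15))
k=camera('scene');n='scene'; p=np.round(proj(k,[555,70,90],n)).astype(int); save(k,'sc36.png',5,(p[0]-60,p[1]-50,p[0]+60,p[1]+50))
E
```

```text
tcp [583.7 167.7 146.1] yawy -0.261 tilt [-0.012  0.045 -0.999] q6 0.38 F [ 0.   1.  -1.6] open 13.2 t 44.1
shift tool [-67.8  -0.7   0.3]
turn (tool z) 0.001 alt 3.143 -3.141
shift in final axes [-67.8  -0.6   0.3]
```

View pics/sc36.png

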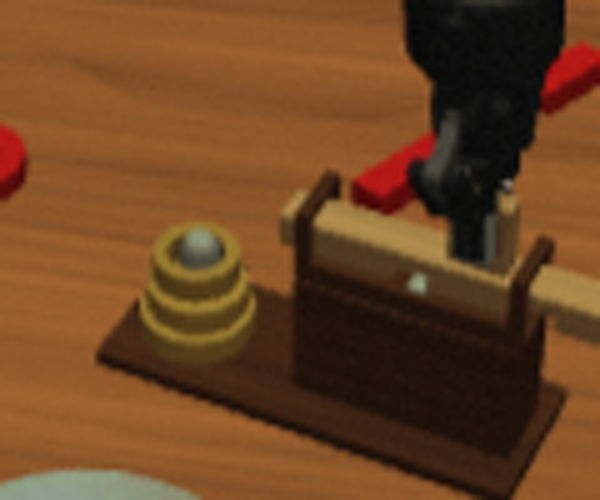

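Request:
{"fn": "play_rows", "kwargs": {"increments": [[-6,0,0,0,0],[-10,0,0,0,0],[-10,0,0,0,0],[-10,0,0,0,0],[-10,0,0,0,0],[-8,0,0,0,0],[-6,0,0,0,0],[-4,0,0,0,0],[0,0,0,0,0]]}}

```text
t: 45.05
tool_pos: [564.6, 98.9, 142.6]
tool_rot: [-0.022, 0.793, 0.608, 0.008]
ft_force: [-0.1, -0.1, -2.0]
opening: 12.9
```

```bash
python3 - <<'E'
from h import *
goal([565.3,102.8,130],np.deg2rad(-15))
k=camera('scene');n='scene'; p=np.round(proj(k,[555,70,90],n)).astype(int); save(k,'sc37.png',5,(p[0]-60,p[1]-50,p[0]+60,p[1]+50))
E
```

```text
tcp [564.6  98.9 142.6] yawy -0.262 tilt [-0.013  0.044 -0.999] q6 0.27 F [-0.1 -0.1 -2. ] open 12.9 t 45.05
shift tool [ 3.4 -0.  12.8]
turn (tool z) -0.0 alt 3.141 -3.142
shift in final axes [ 3.4 -0.  12.8]
```

View pics/sc37.png

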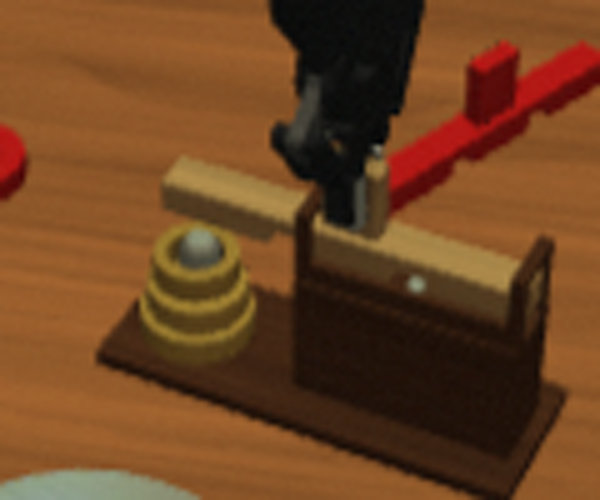

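Request:
{"fn": "play_rows", "kwargs": {"increments": [[2,0,0,0,0],[1,0,0,0,0],[0,0,0,0,0],[0,0,4,0,0],[0,0,4,0,0],[0,0,3,0,0],[0,0,1,0,0],[0,0,0,0,0]]}}

```text
t: 45.9
tool_pos: [566.2, 104.6, 131.0]
tool_rot: [-0.021, 0.793, 0.609, 0.009]
ft_force: [-0.2, -0.1, -0.8]
opening: 13.4
```

```bash
python3 - <<'E'
from h import *
goal([565.3,102.8,129],np.deg2rad(-15))
k=camera('scene');n='scene'; p=np.round(proj(k,[555,70,90],n)).astype(int); save(k,'sc38.png',5,(p[0]-60,p[1]-50,p[0]+60,p[1]+50))
E
```

```text
tcp [566.2 104.6 131. ] yawy -0.26 tilt [-0.012  0.045 -0.999] q6 0.27 F [-0.2 -0.1 -0.8] open 13.4 t 45.9
shift tool [-2.  -0.4  1.9]
turn (tool z) 0.002 alt 3.143 -3.14
shift in final axes [-2.  -0.4  1.9]
```

View pics/sc38.png

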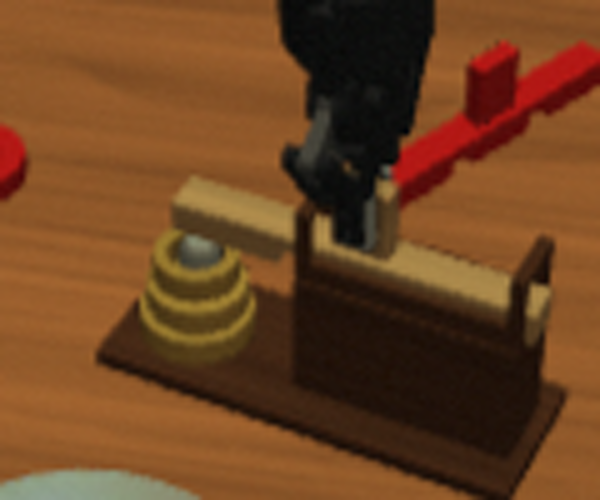

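Request:
{"fn": "play_rows", "kwargs": {"increments": [[-1.5,0,1,0,0],[0,0,1,0,0],[0,0,0,0,0],[0,0,0,0,30],[0,0,0,0,60],[0,0,0,0,60],[0,0,-8,0,60],[0,0,-15,0,60],[0,0,-20,0,60],[0,0,-20,0,60],[0,0,-20,0,60],[0,0,-20,0,60]]}}

```text
t: 47.15
tool_pos: [565.8, 99.0, 235.7]
tool_rot: [-0.024, 0.793, 0.609, 0.008]
ft_force: [0.6, 0.5, 0.5]
opening: 51.2
```

Request:
{"fn": "play_rows", "kwargs": {"increments": [[-10,0,-20,0,60],[-10,0,-20,0,60],[-10,0,-20,0,60],[0,0,0,0,60],[0,0,0,0,60]]}}

```text
t: 47.65
tool_pos: [560.4, 66.5, 302.2]
tool_rot: [-0.021, 0.793, 0.609, 0.012]
ft_force: [0.4, -0.5, -0.0]
opening: 51.2
```

```bash
python3 - <<'E'
from h import *
a=[]
for n in ('scene','side'):
    k=camera(n); p=np.round(proj(k,[555,60,80],n)).astype(int); im=np.array(k['pixels'])[p[1]-50:p[1]+50,p[0]-50:p[0]+50,::-1]; a.append(cv2.resize(im,(390,390),interpolation=cv2.INTER_CUBIC))
cv2.imwrite('pics/c39.png',np.hstack(a))
c=camera('wrist'); save(c,'w39.png',1.4)
for t,z in [('fin_top',155),('bar_end',100)]:
    for x in spot_point(t,'wrist')[:3]: print(t,round(x['conf'],2),np.round(x['xy'],1),np.round(at_z(c,x['xy'],'wrist',z),1))
goal([560,80,300])
E
```

```text
fin_top 0.95 [275.6 160.5] [563.6 104.3 155. ]
fin_top 0.67 [ 90.1 174.5] [381.3 143.3 155. ]
bar_end 0.87 [280. 249.] [539.5   2.8 100. ]
bar_end 0.58 [176.8 194.6] [445.3  91.8 100. ]
tcp [560.   66.8 301. ] yawy -0.259 tilt [-0.009  0.048 -0.999] q6 0.22 F [-0.3  1.  -0.4] open 51.2 t 47.9
shift tool [12.7 -3.4  1.6]
```

View pics/c39.png

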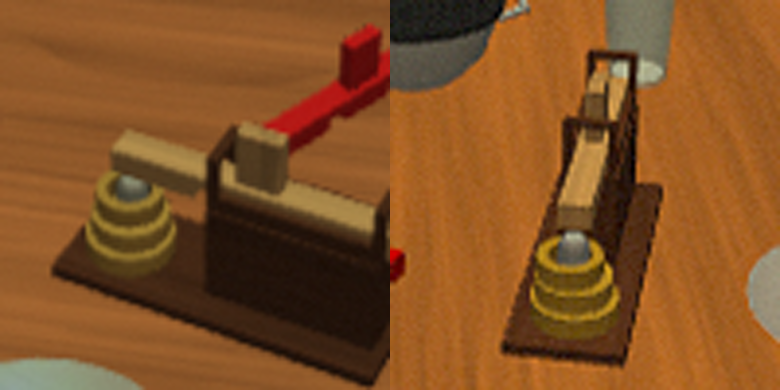

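View pics/w39.png

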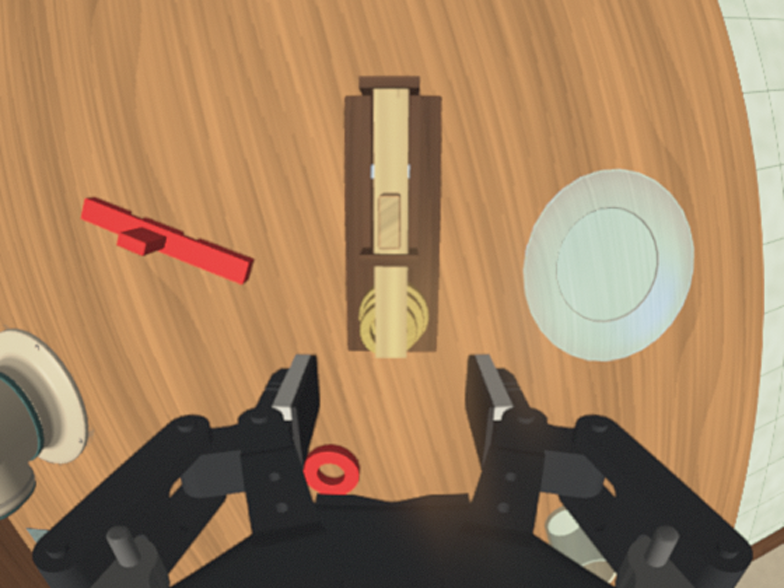

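```bash
python3 - <<'E'
from h import *
o=cv2.imread('pics/scene0.png'); o=cv2.resize(o,(560,420),interpolation=cv2.INTER_AREA)
k=camera('scene'); n=np.array(k['pixels'])[:,:,::-1]
A=o[185:285,245:345];B=n[185:285,245:345]
cv2.imwrite('pics/cmp.png',np.hstack([cv2.resize(x,(390,390),interpolation=cv2.INTER_CUBIC) for x in (A,B)]))
for nm,(x0,y0,x1,y1) in {'fin':(294,203,310,224),'end':(261,204,280,222),'strapR':(330,215,345,235)}.items():
    r=cv2.matchTemplate(n[y0-10:y1+10,x0-10:x1+10],o[y0:y1,x0:x1],cv2.TM_CCOEFF_NORMED); _,m,_,l=cv2.minMaxLoc(r); print(nm,round(m,3),np.array(l)-10)
for t in ['fin_top','bar_end']:
    print(t,[(np.round(x['xy'],1),round(x['conf'],2)) for x in spot_point(t,'scene')[:3]])
E
```

```text
fin 0.938 [1 0]
end 0.952 [0 0]
strapR 0.968 [0 0]
fin_top [(array([301.6, 208.4]), 0.9), (array([331.1, 183.4]), 0.56), (array([267.7, 234.7]), 0.56)]
bar_end [(array([304.8, 210.2]), 0.92)]
```

View pics/cmp.png

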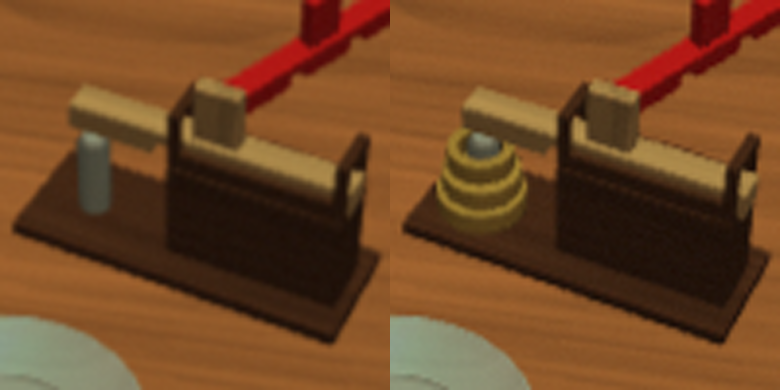

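```bash
python3 -c "
from h import *
print(job_done())"
```

```text
the job is handed in; nothing more can be done
None
```

The job is handed in at about 48 s of robot time. I opened the keeper bar over its bump and stacked ring1, ring2 and ring3 on the post in that order. Then I slid the bar back over the post and let it drop into its shut notch. No ring4 was on the post at the start, so three rings were the whole set.

**Last checks**
- **Bar:** in the scene view its fin and post-side end match the starting picture to within about 1 pixel, so it is seated shut over the post, perhaps 2 mm along within its play.
- **Rings:** the scene and side views show all three stacked on the post, widest at the bottom.
- **Other things:** the red ring, the red bar and the dishes look untouched. I checked these only by eye, and saw no sign of a ring being knocked aside.

**What went wrong or disagreed**
- The first attempt to lower ring1 stopped partway. The likely cause is a finger catching the end of the open bar, with about 5 N at most in the readings I took. I raised the ring, turned the gripper and placed it without further trouble.
- The tool drifted 2 to 4 degrees off vertical during the moves, and I corrected for it while lowering each ring.
- At the last check the network's best bar_end guess in the scene view was a wrong point, so I relied on comparing the pictures for that end.

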